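# Snap the retaining clip onto the valve shaft

### The job

Take the fork tool from its rack and use it to push the split clip, which lies on the valve block with its mouth towards the shaft, sideways along the block until it snaps fully home in the shaft's groove. The crossbeam leaves no room for an upright tool there, so lean the handle back, away from the beam. Then hang the fork back in its rack; move the clip only with the fork and do not disturb the other things on the bench.

Things in the scene. Friction and masses are not known exactly. Their poses are not given: they have to be found in the camera images.
- groove (a point): On the axis of the fixed upright steel shaft, 5 mm above the level top face of the valve block. Axes: x is the push direction, from the block's open end to the shaft; z up. The groove's neck is 26 mm in diameter, from the face to 13 mm above it; over it is the shaft's head, 40 mm in diameter, up to 48 mm above the face.
- fixture: The fixed steel valve block in a low blue machine vice. Origin on the bench under the shaft axis; axes as groove. The block's face is 85 mm above the bench and runs from x = -150 to +50 mm and y = -62 to +62 mm. The vice is lower than the face; its screw sticks out to y = -145 mm.
- beam (a point): Middle of the underside of the dark crossbeam in front of the shaft, 70 mm above the face. The beam is 28 mm thick (x = -50 to -22 mm from the shaft axis) and 40 mm high, on two posts that leave 92 mm between them in y. The prongs reach under it; the handle must lean back, its top towards -x, at least 26 degrees from upright (about 35 is good).
- clip_eye (a point): Centre of the eye of the loose dark steel split clip (62 mm long, 46 mm wide, 10 mm thick, 120 g), half-way up. When the clip is home it is on the shaft axis at groove (2 mm of play). Axes: x out of the open mouth, z up. The clip lies flat on the block's face, mouth towards the shaft, 82 to 110 mm short of it.
- clip_back (a point): Middle of the clip's flat back face, 32 mm behind clip_eye, half-way up: the fork pushes here. A tang 10 mm wide sticks out 11 mm from the middle of the back and goes between the prongs. The clip's two sprung arms have round tips 19 mm apart which must spread over the neck: the push rises to some 6 to 15 N over the last 23 mm, then they snap shut behind it.
- fork_grip (a point): Centre of the fork tool's black handle, where to grip it: a block 26 mm (x) by 20 mm (y), its ends 29 mm below and 30 mm above this point. Axes: z along the tool from prongs to handle (up when hung), y across the prongs. The tool is 110 mm long, 220 g. Under the handle is a collar 46 x 46 x 5 mm; its underside is 34 mm below this point.
- fork_tip (a point): Midway between the ends of the fork's two prongs, 80 mm below fork_grip along the tool; same axes. Each prong is 6 mm thick (x), 10 mm wide (y), 22 mm long; 22 mm clear between them, 42 mm over both. Then a crosspiece, 22 to 30 mm above the tips (42 mm wide, 10 mm thick), and a round stem 12 mm in diameter up to the collar.
- rack_slot (a point): Where the fork's stem hangs in the fixed grey rack, level with the top of its 6 mm thick slotted plate, 76 mm above the bench. The collar rests on the plate, fork y along rack y. Axes: x to the slot's closed end (22 mm on), z up. The slot is 28 mm wide, open towards -x (edge 28 mm away). To take the fork, lift it 5 mm (10 at most) and draw it out to -x; hang it the reverse way.
- bottle: Bystander: red plastic bottle with white cap, 38 mm in diameter and 105 mm tall, standing on the bench; origin at the centre of its underside.
- stem: Bystander: stepped steel valve stem, 34 mm in diameter and 85 mm tall, standing on the bench; origin at the centre of its underside.
- wrench: Bystander: steel wrench, 170 mm long, lying on the bench.
- plug: Bystander: brass plug, 24 mm in diameter and 24 mm tall, standing on the valve block's face beyond the shaft; origin at the centre of its underside.

How it is judged:
By the outcome, as a careful person would: the job done as asked, in the order asked, and still so for the second after the job is handed in, with the robot touching nothing.
It also fails if it takes over 59 s, if anything falls off the work surface, if the arm or the gripper's body presses on something with over 40 N, if the wrist force passes 120 N, or if a joint passes its speed limit or range.

### The arm

A 6-joint arm with a two-finger parallel gripper is mounted at the origin on the work surface. World frame = base frame: x ahead of the robot, y to its left, z up, the work surface at z = 0. Lengths are in m, angles in rad, forces in N, time in s.
With the tool pointing down it reaches from about 0.35 to 0.8 m from the base axis. Payload 7.3 kg.
Tool frame: the origin (TCP) lies at the very end of the fingers, on their centre line; the grasp point (between the pads) lies 19 mm behind it; z points along the fingers, y is the line along which they close (so a half turn about z gives the same grasp; the last joint's range is limited). The gripper opens to 85 mm and grips with 20 to 120 N. Pads are 22 mm wide; open, the fingers measure 114 mm over their backs; the gripper's body (76 mm by 85 mm) begins 54 mm behind the grasp point. The pads swing forward as they close: fully open they stand 13 mm farther back than shut.
Start: joints at [-0.146, 0.342, 1.524, -0, 1.275, -0.146], TCP at [0.525, 0, 0.231] pointing down, gripper open.
Joint ranges: [-2.53, 2.53], [-0.77, 2.02], [0.04, 2.7], [-1, 4.14], [0.28, 2.66], [-3.11, 3.11]. Speed limits (rad/s): [2.57, 2.57, 3.14, 3.14, 3.14, 3.14].

### API

Orientations are given as a unit quaternion [w, x, y, z].
In Python, from cell import manip gives the robot as it stands.
- The arm moves only by the tool play_rows, never from a script. Its argument "motion" is a list of rows, each a list of 7 numbers: the closure, from -1 (fully open) to 1 (shut), then the shift along the tool's x, y, z each as a share of 0.25 m, from -1 to 1, then the turn, a rotation vector about the tool's x, y, z each as a share of 180 degrees, from -1 to 1. A call has 1 to 10 rows; each row is the pose to reach, as a shift and turn from the pose commanded when the call began, along the tool's axes at that moment, turning the shorter way round; what a row does not reach only later rows make up. A row lasts 1/8 s, in which the tool goes at most 62.5 mm and 10.7 degrees, less where a joint would pass 70% of its speed; a pose out of reach is approached as far as the arm can. A call with a number of a shift or a turn outside -1 to 1 is refused whole. A call with a gripper value outside its range is refused whole. The fingers move at their own pace and stop on an object; the grip force is fixed at half the most. Time passes only in rows, so rows that repeat a pose let the fingers close. It gives the time, the measured TCP pose, the force, the opening and the grip force at its end, in the units of the state.
- manip.observe(): the state, without advancing time (a new reading comes with each control period).
- manip.snapshot(name): name is "scene" or "side" or "wrist"; returns a dict with "color" (384x512x3 uint8, red, green, blue), "fx", "fy", "cx", "cy" (pixels), "R" (3x3) and "t" (3): a world point X has camera coordinates R X + t. Camera axes: x right, y down, z forward; pixel columns grow to the right and rows downward; lengths in m; the calibration is good to about 2 mm. A picture is of the moment at which its call begins. There is no depth.
- manip.job_done(): hands the job in; it is judged then, once.
Trained networks look in a picture, given as the dict that the camera call returned (one of the last four; its "shot" number tells which), for a name from the list of things; names that differ only in an ending like _2 or _b are one class to them, and where a whole thing is asked for, a point or a joint stands for the part that bears it (a point fixed in the world has none). Each returns a list of dicts, best first, with "confidence" (0 to 1); they miss things now and then, are a little off and sometimes report something else, mostly with a low value. They report only what shows in the picture. A call takes as long as a camera call.
- manip.find_in(thing, picture): "extent" ([left, top, right, bottom] in pixels, round what is visible of it).
- manip.regions_of(thing, picture): "region" (384x512 bool, what is visible of it) and "extent" ([left, top, right, bottom] in pixels, round what is visible of it).
The state is a dict: "time_s": time; "joints": joint angles; "qvel": joint speeds; "tau": joint torques, N m; "position": TCP position; "ee_rot": TCP orientation; "ft_force": force on the tool from outside, world axes, zero at the start; "torque": the same for the moment, N m; "gripper_width": finger opening in m; "grasp_force": force on a finger pad.
Only numpy, scipy, OpenCV 4.12 (cv2) and the standard library are available. Lean on these libraries where they do the work, as an engineer would, in place of code of your own. Each camera call takes 0.05 s, during which the arm holds its last target. There are 200 camera calls.

## Working session

There is one attempt and no reset: what is moved stays moved. The work goes in short steps, Python scripts to look and compute and a tool call to move; the robot and the scene stay as the last step left them, time stands still between calls to the robot, and variables do not carry over. Pictures are saved under pics/ and viewed, at most 10 in all, crops included, and the job is handed in when it is done.

Besides the shell and the picture viewer there is one more tool, called after "Emit:" as name(argument=value, ...), one argument or row to a line, values as JSON. play_rows: Moves the arm, as the interface text tells. Its arguments: {"type":"object","properties":{"motion":{"type":"array","items":{"type":"array","items":{"type":"number"}}}},"required":["motion"]}

```bash
ls; mkdir -p pics
cat > h.py <<'E'
import numpy as np, cv2
from cell import manip
def save(p,n): cv2.imwrite('pics/'+n,p['color'][:,:,::-1])
E
python3 - <<'E'
from h import *
s=manip.observe(); print(s['position'],s['ee_rot'],s['time_s'])
for v in ['scene','side']:
    p=manip.snapshot(v); save(p,v+'0.png'); np.savez('pics/'+v+'0.npz',**{k:p[k] for k in ('fx','fy','cx','cy','R','t')})
    print(v,p['fx'],p['fy'],p['cx'],p['cy'],p['R'].tolist(),p['t'])
    for th in ['fixture','groove','beam','clip_eye','clip_back','fork_grip','fork_tip','rack_slot','bottle','stem','wrench','plug']:
        try: r=manip.find_in(th,p)
        except Exception as e: print(th,e); continue
        print(th,[(np.round(q['extent']).tolist(),round(q['confidence'],2)) for q in r[:2]])
E
```

```text
pics
[5.24596056e-01 7.72051472e-05 2.30633059e-01] [-6.15266476e-04  7.07110027e-01  7.07103118e-01 -4.60495800e-04] 0.0
scene 395.24549764993293 395.24549764993293 253.8295301858631 189.25317246169877 [[-0.659613381665996, 0.7513156309996923, -0.020856877587099507], [0.5042974037538074, 0.4218278967698077, -0.7534887882868131], [-0.5573098916171491, -0.5075293569068637, -0.6571298475821858]] [ 0.34357336 -0.19834321  1.3144486 ]
fixture [([180.0, 166.0, 302.0, 296.0], 0.97)]
groove [([183.0, 165.0, 308.0, 290.0], 0.88)]
beam [([182.0, 166.0, 304.0, 293.0], 0.81)]
clip_eye [([159.0, 139.0, 210.0, 181.0], 0.63), ([262.0, 199.0, 281.0, 215.0], 0.6)]
clip_back [([261.0, 196.0, 281.0, 218.0], 0.59)]
fork_grip [([174.0, 121.0, 190.0, 146.0], 0.87)]
fork_tip [([177.0, 119.0, 199.0, 146.0], 0.67)]
rack_slot [([159.0, 143.0, 207.0, 181.0], 0.97)]
bottle [([294.0, 301.0, 316.0, 345.0], 0.74), ([160.0, 137.0, 209.0, 179.0], 0.56)]
stem [([110.0, 190.0, 130.0, 216.0], 0.77)]
wrench [([271.0, 173.0, 307.0, 192.0], 0.79), ([174.0, 120.0, 194.0, 154.0], 0.39)]
plug [([220.0, 233.0, 226.0, 248.0],
[... 259 characters left out ...]
55, -0.6296593312825279]] [-0.47785119  0.2443859   0.81351587]
fixture [([238.0, 140.0, 333.0, 237.0], 0.6), ([171.0, 243.0, 242.0, 269.0], 0.46)]
groove [([238.0, 134.0, 336.0, 242.0], 0.66), ([238.0, 176.0, 264.0, 191.0], 0.44)]
beam [([237.0, 136.0, 336.0, 239.0], 0.59)]
clip_eye [([240.0, 177.0, 266.0, 191.0], 0.76)]
clip_back [([241.0, 177.0, 265.0, 190.0], 0.51)]
fork_grip [([294.0, 285.0, 327.0, 329.0], 0.85)]
fork_tip [([298.0, 283.0, 328.0, 326.0], 0.62)]
rack_slot [([272.0, 282.0, 351.0, 370.0], 0.59), ([292.0, 283.0, 328.0, 329.0], 0.26)]
bottle [([268.0, 125.0, 276.0, 154.0], 0.72)]
stem [([391.0, 244.0, 409.0, 278.0], 0.62)]
wrench [([173.0, 240.0, 241.0, 268.0], 0.75)]
plug []
```

Run:
```python
from h import *
a=cv2.imread('pics/scene0.png')[100:350,90:340]; b=cv2.imread('pics/side0.png')[115:375,150:410]
cv2.imwrite('pics/a.png',cv2.resize(a,None,fx=2.4,fy=2.4,interpolation=2)); cv2.imwrite('pics/b.png',cv2.resize(b,None,fx=2.3,fy=2.3,interpolation=2))
```

```text
(no output)
```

View pics/a.png

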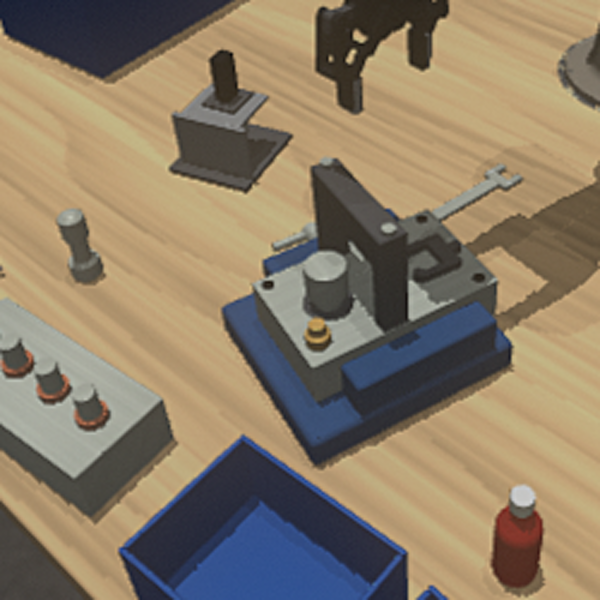

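View pics/b.png

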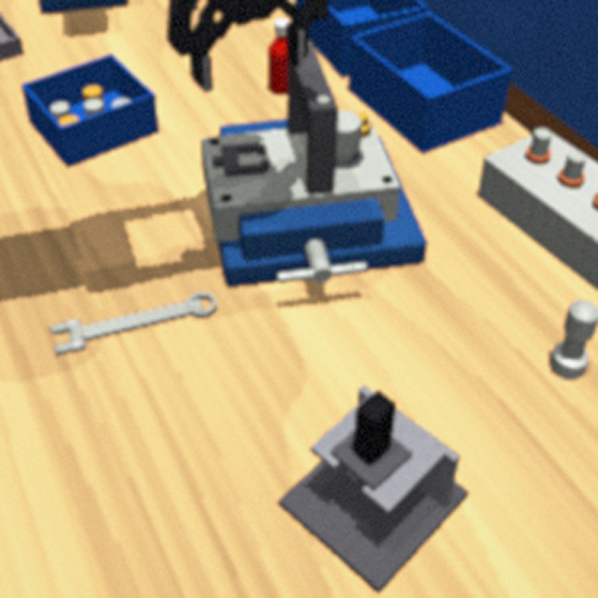

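```bash
cat >> h.py <<'E'
def cam(v):return dict(np.load(f'pics/{v}.npz'))
def bp(c,u,v,z):
    d=c['R'].T@np.array([(u-c['cx'])/c['fx'],(v-c['cy'])/c['fy'],1]); o=-c['R'].T@c['t']
    return o+d*(z-o[2])/d[2]
E
python3 - <<'E'
from h import *
A=cam('scene0');B=cam('side0')
a=lambda x,y,z:print('  scene',np.round(bp(A,x/2.4+90,y/2.4+100,z),4))
b=lambda x,y,z:print('  side ',np.round(bp(B,x/2.3+150,y/2.3+115,z),4))
print('face corners x+ far, x+ near bottle, x-');a(253,285,.085);a(313,367,.085);a(496,285,.085)
b(205,140,.085);b(217,214,.085);b(400,184,.085)
print('shaft top');a(327,264,.133);b(348,126,.133)
print('bolts');a(328,163,.197);a(390,229,.197);b(323,100,.197)
print('handle top');a(222,54,.14);b(377,399,.14)
print('plate corners');a(175,115,.076);a(247,133,.076);a(268,97,.076);b(312,447,.076);b(390,510,.076);b(458,457,.076)
print('base');a(172,168,0);a(247,188,0);a(291,135,0);b(282,500,0);b(380,590,0);b(467,492,0)
print('clip');a(437,258,.095);b(243,153,.095)
print('stem bottle');a(88,275,0);b(570,370,0);a(515,578,0)
E
```

```text
face corners x+ far, x+ near bottle, x-
  scene [ 0.6809 -0.0334  0.085 ]
  scene [0.7148 0.0804 0.085 ]
  scene [0.5334 0.1417 0.085 ]
  side  [0.5265 0.1269 0.085 ]
  side  [0.4864 0.005  0.085 ]
  side  [ 0.6788 -0.0396  0.085 ]
shaft top
  scene [0.6488 0.0374 0.133 ]
  side  [0.6474 0.0197 0.133 ]
bolts
  scene [ 0.5994 -0.0036  0.197 ]
  scene [0.6301 0.0978 0.197 ]
  side  [ 0.5996 -0.007   0.197 ]
handle top
  scene [ 0.4807 -0.2969  0.14  ]
  side  [ 0.4826 -0.2996  0.14  ]
plate corners
  scene [ 0.5434 -0.3227  0.076 ]
  scene [ 0.5129 -0.2295  0.076 ]
  scene [ 0.4467 -0.265   0.076 ]
  side  [ 0.4418 -0.2763  0.076 ]
  side  [ 0.4672 -0.3507  0.076 ]
  side  [ 0.5396 -0.3362  0.076 ]
base
  scene [ 0.5575 -0.3316  0.    ]
  scene [ 0.5241 -0.231   0.    ]
  scene [ 0.4152 -0.2675  0.    ]
  side  [ 0.4208 -0.2656  0.    ]
  side  [ 0.4531 -0.3692  0.    ]
  side  [ 0.5649 -0.3301  0.    ]
clip
  scene [0.5488 0.0827 0.095 ]
  side  [0.5488 0.0735 0.095 ]
stem bottle
  scene [ 0.7362 -0.2531  0.    ]
  side  [ 0.7319 -0.268   0.    ]
  scene [0.7181 0.3031 0.    ]
```

Emit:
play_rows(
  motion=[
    [-1,-0.25,-0.03,0,0,0,-0.03],
    [-1,-0.5,-0.06,0,0,0,-0.06],
    [-1,-0.7,-0.09,0,0,0,-0.1],
    [-1,-0.85,-0.12,0,0,0,-0.1],
    [-1,-0.95,-0.14,0,0,0,-0.1],
    [-1,-0.95,-0.14,0,0,0,-0.1],
  ],
)

```text
time_s: 2.05
position: [0.4896, -0.239, 0.2311]
ee_rot: [0.0, 0.589, 0.808, -0.0]
ft_force: [0.5, 0.5, -0.0]
gripper_width: 0.0852
grasp_force: 0.0
```

Run:
```python
from h import *
s=manip.observe(); print(s['position'],s['ee_rot'],s['time_s'],s['joints'],s['ft_force'])
p=manip.snapshot('wrist'); save(p,'w1.png'); np.savez('pics/w1.npz',**{k:p[k] for k in ('fx','fy','cx','cy','R','t')})
print(-p['R'].T@p['t'])
for th in ['fork_grip','rack_slot','fork_tip']: print(th,[(np.round(q['extent']).tolist(),round(q['confidence'],2)) for q in manip.find_in(th,p)[:2]])
```

```text
[ 0.48960308 -0.2390211   0.23113173] [ 2.61127283e-05  5.88933994e-01  8.08181136e-01 -4.10009907e-05] 2.05 [-5.94799592e-01  3.78522881e-01  1.46955163e+00 -8.71045129e-05
  1.29346882e+00 -9.06093697e-01] [ 0.47877363  0.4764289  -0.02184003]
[ 0.46733693 -0.17131381  0.37417114]
fork_grip [([215.0, 209.0, 256.0, 264.0], 0.98)]
rack_slot [([200.0, 170.0, 289.0, 265.0], 0.83)]
fork_tip [([214.0, 209.0, 255.0, 262.0], 0.9)]
```

View pics/w1.png

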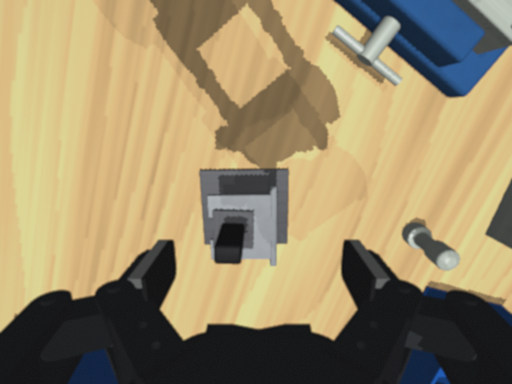

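Run:
```python
from h import *
W=cam('w1'); print(W['fx'],W['cx'],W['cy'])
c=cv2.imread('pics/w1.png')[160:280,190:300]; cv2.imwrite('pics/w1c.png',cv2.resize(c,None,fx=5,fy=5,interpolation=2))
yaw=np.radians(17.8)
# project model guess
def pj(P): 
    q=W['R']@P+W['t']; return q[:2]/q[2]*W['fx']+[W['cx'],W['cy']]
ex=np.array([np.cos(yaw),np.sin(yaw),0]);ey=np.array([-ex[1],ex[0],0]);o=np.array([.4817,-.298,0])
for n,z,hx,hy in [('top',.14,.013,.010),('collar',.081,.023,.023)]:
    print(n,[ ((pj(o+ex*a*hx+ey*b*hy+[0,0,z])-[190,160])*5).round().tolist() for a,b in [(-1,-1),(1,-1),(1,1),(-1,1)]])
```

```text
280.2809095747557 258.25492599583976 192.7201112616445
top [[138.0, 503.0], [277.0, 503.0], [276.0, 406.0], [134.0, 406.0]]
collar [[133.0, 422.0], [332.0, 422.0], [332.0, 233.0], [124.0, 233.0]]
```

View pics/w1c.png

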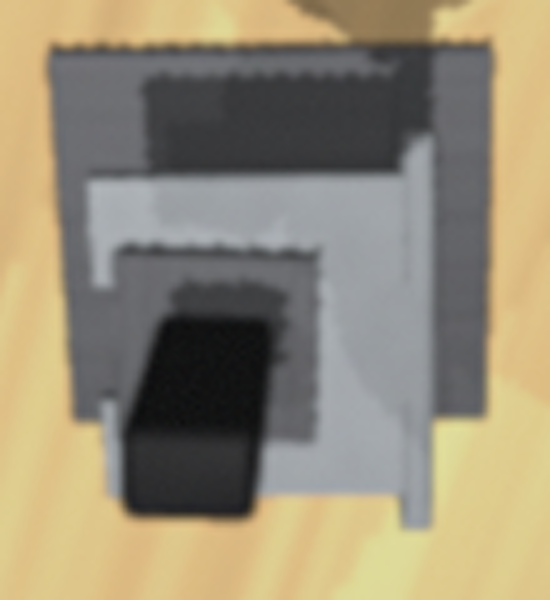

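Emit:
play_rows(
  motion=[
    [-0.2,-0.15,-0.08,0,0,0,0],
    [-0.2,-0.228,-0.112,0.1,0,0,0],
    [-0.2,-0.228,-0.112,0.2,0,0,0],
    [-0.2,-0.228,-0.112,0.3,0,0,0],
    [-0.2,-0.228,-0.112,0.4,0,0,0],
    [-0.2,-0.228,-0.112,0.5,0,0,0],
    [-0.2,-0.228,-0.112,0.56,0,0,0],
    [-0.2,-0.228,-0.112,0.588,0,0,0],
    [-0.2,-0.228,-0.112,0.588,0,0,0],
  ],
)

```text
time_s: 3.38
position: [0.4812, -0.3002, 0.0844]
ee_rot: [0.0, 0.588, 0.809, 0.0]
ft_force: [0.1, 1.2, 0.3]
gripper_width: 0.0514
grasp_force: 0.0
```

Emit:
play_rows(
  motion=[
    [1,0,0,0,0,0,0],
    [1,0,0,0,0,0,0],
    [1,0,0,0,0,0,0],
    [1,0,0,0,0,0,0],
    [1,0,0,0,0,0,0],
    [1,0,0,0,0,0,0],
  ],
)

```text
time_s: 4.12
position: [0.4814, -0.3008, 0.0854]
ee_rot: [0.001, 0.588, 0.809, -0.0]
ft_force: [-1.4, -0.1, 6.5]
gripper_width: 0.0251
grasp_force: 59.6
```

Emit:
play_rows(
  motion=[
    [1,0,0,-0.014,0,0,0],
    [1,0,0,-0.028,0,0,0],
    [1,0,0,-0.028,0,0,0],
  ],
)

```text
time_s: 4.5
position: [0.4811, -0.3003, 0.0914]
ee_rot: [0.0, 0.588, 0.809, 0.0]
ft_force: [-0.4, -0.3, -1.0]
gripper_width: 0.0251
grasp_force: 58.9
```

Run:
```python
from h import *
s=manip.observe(); print(s['position'],s['ft_force'],s['torque'],s['gripper_width'],s['grasp_force'])
p=manip.snapshot('wrist'); save(p,'w2.png'); np.savez('pics/w2.npz',**{k:p[k] for k in ('fx','fy','cx','cy','R','t')})
q=manip.snapshot('side')
a=cv2.resize(p['color'][190:384,100:400],None,fx=2,fy=2)
b=cv2.resize(q['color'][225:375,250:370],None,fx=388/150,fy=388/150)
cv2.imwrite('pics/w2c.png',cv2.resize(np.hstack([a[:,:480],b[:388]])[:,:,::-1],None,fx=1,fy=1))
```

```text
[ 0.48105481 -0.30034942  0.09141303] [-0.44288296 -0.30556157 -1.01571497] [-0.01285365 -0.03241272  0.02339736] 0.025131428740919396 58.91787528991699
```

View pics/w2c.png

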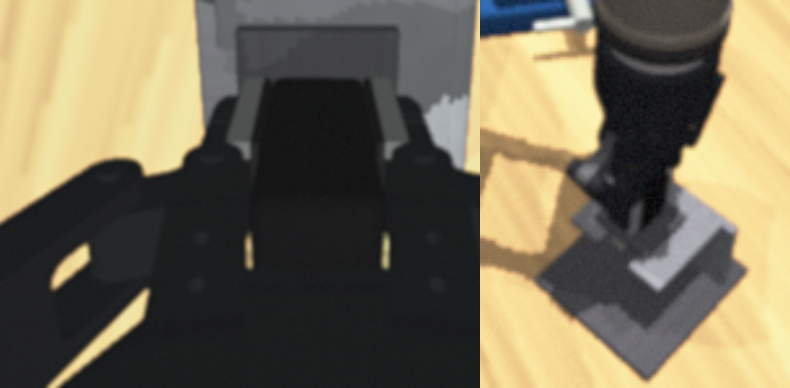

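Emit:
play_rows(
  motion=[
    [1,0,-0.06,0,0,0,0],
    [1,0,-0.12,0,0,0,0],
    [1,0,-0.18,0,0,0,0],
    [1,0,-0.24,0,0,0,0],
    [1,0,-0.28,0,0,0,0],
    [1,0,-0.28,-0.15,0,0,0],
    [1,0,-0.28,-0.35,0,0,0],
    [1,0,-0.28,-0.55,0,0,0],
    [1,0,-0.28,-0.75,0,0,0],
    [1,0,-0.28,-0.8,0,0,0],
  ],
)

```text
time_s: 5.85
position: [0.415, -0.3229, 0.2948]
ee_rot: [0.003, 0.588, 0.809, -0.001]
ft_force: [-0.1, 0.2, -1.8]
gripper_width: 0.0253
grasp_force: 59.5
```

Emit:
play_rows(
  motion=[
    [1,0.1,0.08,0,0,0,0.03],
    [1,0.25,0.21,0,0,0,0.06],
    [1,0.4,0.34,0,0,0,0.09],
    [1,0.55,0.47,0,0,0,0.12],
    [1,0.7,0.6,0,0,0,0.15],
    [1,0.85,0.72,0,0,0,0.18],
    [1,0.96,0.81,0,0,0,0.191],
    [1,1,0.848,0,0,0,0.191],
    [1,1,0.848,0,0,0,0.191],
  ],
)

```text
time_s: 6.98
position: [0.5386, -0.0186, 0.2903]
ee_rot: [-0.001, 0.8, 0.6, -0.001]
ft_force: [-0.1, -0.7, -1.4]
gripper_width: 0.0253
grasp_force: 59.4
```

Run:
```python
from h import *
s=manip.observe(); print(s['position'],s['ee_rot'],s['joints'],s['time_s'])
p=manip.snapshot('wrist'); save(p,'w3.png'); np.savez('pics/w3.npz',**{k:p[k] for k in ('fx','fy','cx','cy','R','t')})
print(-p['R'].T@p['t'])
for th in ['clip_eye','fixture','plug']: print(th,[(np.round(q['extent']).tolist(),round(q['confidence'],2)) for q in manip.find_in(th,p)[:2]])
def pj(W,P): 
    q=W['R']@P+W['t']; return q[:2]/q[2]*W['fx']+[W['cx'],W['cy']]
yaw=np.radians(-16.5)
ex=np.array([np.cos(yaw),np.sin(yaw),0]);ey=np.array([-ex[1],ex[0],0]);o=np.array([.650,.031,0])
im=p['color'][:,:,::-1].copy()
print('face',[pj(p,o+ex*a+ey*b+[0,0,.085]).round().tolist() for a,b in [(-.15,-.062),(.05,-.062),(.05,.062),(-.15,.062)]],'shafttop',pj(p,o+[0,0,.133]))
for P in [(-.15,-.062),(.05,-.062),(.05,.062),(-.15,.062)]:
    u=pj(p,o+ex*P[0]+ey*P[1]+[0,0,.085]); cv2.circle(im,tuple(int(v) for v in u.round()),2,(0,0,255),-1)
cv2.imwrite('pics/w3b.png',cv2.resize(im,None,fx=1.5,fy=1.5))
```

```text
[ 0.53855162 -0.0185676   0.29030253] [-5.04890037e-04  8.00112460e-01  5.99849404e-01 -6.98849382e-04] [-1.76524774e-01  3.30518623e-01  1.37725731e+00 -3.35822479e-04
  1.43550862e+00  1.07690816e-01] 6.975
[0.55848141 0.04964582 0.43331833]
clip_eye [([216.0, 74.0, 267.0, 120.0], 0.91)]
fixture [([209.0, 13.0, 392.0, 202.0], 0.79)]
plug [([356.0, 55.0, 381.0, 79.0], 0.9)]
face [[213.0, 155.0], [373.0, 156.0], [386.0, 46.0], [208.0, 45.0]] shafttop [349.97925835 102.37888314]
```

View pics/w3b.png

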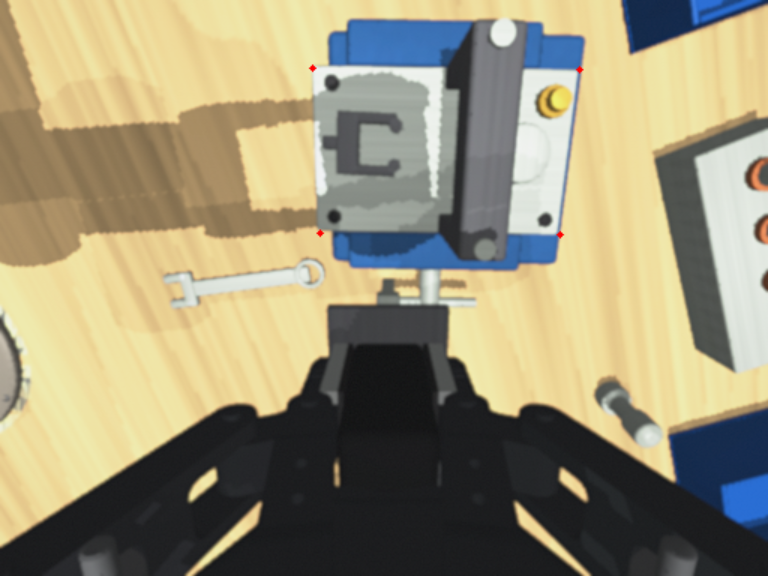

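Run:
```python
from h import *
W=cam('w3'); yaw=np.radians(-16.5)
ex=np.array([np.cos(yaw),np.sin(yaw),0]);ey=np.array([-ex[1],ex[0],0]);o=np.array([.650,.031,0])
for n,u,v,z in [('back',337,143,.095),('tang end',323,143,.095),('corner',337,177,.095),('corner',338,112,.095),('tip',402,125,.095),('tip',400,166,.095),('faceL',316,150,.085),('fUR',580,68,.085),('fLR',559,235,.085),('shaft',528,153,.133)]:
    P=bp(W,u/1.5,v/1.5,z)-o; print(n,(1000*P@ex).round(1),(1000*P@ey).round(1))
```

```text
back -132.0 8.2
tang end -142.6 8.2
corner -132.7 -16.8
corner -130.6 30.1
tip -82.7 21.2
tip -83.8 -8.4
faceL -149.8 3.4
fUR 50.2 62.3
fLR 49.3 -63.1
shaft 2.0 0.4
```

```bash
cat >> h.py <<'E'
from scipy.spatial.transform import Rotation as Ro
L=.055; FY=-16.5
def fr(yaw=FY): 
    y=np.radians(yaw); return np.array([np.cos(y),np.sin(y),0]),np.array([-np.sin(y),np.cos(y),0])
O=np.array([.650,.031,.085])
def cur():
    s=manip.observe(); w,x,y,z=s['ee_rot']; return np.array(s['position']),Ro.from_quat([x,y,z,w]),s
def toolrot(yaw,lean):
    f,l=fr(yaw); a=np.radians(lean); z=np.sin(a)*f-np.cos(a)*np.array([0,0,1]); return Ro.from_matrix(np.c_[l,np.cross(z,l),z])
def tipfix(L=L):
    "fork tip in fixture/groove-face frame, mm"
    p,R,s=cur(); t=p+L*R.as_matrix()[:,2]-O; f,l=fr(); return np.round([1000*t@f,1000*t@l,1000*t[2]],1)
def goto(tip,yaw,lean,L=L):
    p,R,s=cur(); f,l=fr(); T=toolrot(yaw,lean); t=O+(tip[0]*f+tip[1]*l+[0,0,tip[2]])/1000
    d=R.inv().apply(t-L*T.as_matrix()[:,2]-p)/.25; r=(R.inv()*T).as_rotvec()/np.pi
    print('shares',d.round(3).tolist(),r.round(4).tolist())
E
python3 - <<'E'
from h import *
print(tipfix()); goto((-141,7,40),-19,42)
p,R,s=cur();print(R.as_matrix().round(3))
E
```

```text
[-92.5 -80.6 151.2]
shares [0.357, -0.341, 0.501] [-0.2334, -0.005, 0.0135]
[[ 0.283  0.959 -0.   ]
 [ 0.959 -0.283 -0.   ]
 [-0.    -0.    -1.   ]]
```

Emit:
play_rows(
  motion=[
    [1,0.03,-0.06,0,-0.04,0,0.002],
    [1,0.1,-0.15,0.02,-0.09,-0.002,0.005],
    [1,0.2,-0.25,0.05,-0.14,-0.003,0.008],
    [1,0.3,-0.341,0.15,-0.19,-0.004,0.011],
    [1,0.357,-0.341,0.3,-0.2334,-0.005,0.0135],
    [1,0.357,-0.341,0.42,-0.2334,-0.005,0.0135],
    [1,0.357,-0.341,0.501,-0.2334,-0.005,0.0135],
    [1,0.357,-0.341,0.501,-0.2334,-0.005,0.0135],
  ],
)

```text
time_s: 8.18
position: [0.485, 0.0891, 0.192]
ee_rot: [0.272, 0.766, 0.549, 0.195]
ft_force: [0.7, -0.1, -1.8]
gripper_width: 0.0255
grasp_force: 60.5
```

Run:
```python
from h import *
print(tipfix()); p,R,s=cur(); print(s['joints'],s['ft_force'],s['torque'],s['time_s'])
q=manip.snapshot('side'); save(q,'s4.png'); w=manip.snapshot('scene'); np.savez('pics/s4.npz',**{k:q[k] for k in ('fx','fy','cx','cy','R','t')})
np.savez('pics/c4.npz',**{k:w[k] for k in ('fx','fy','cx','cy','R','t')})
a=cv2.resize(q['color'][110:240,190:340],None,fx=2.66,fy=2.66,interpolation=2);b=cv2.resize(w['color'][130:280,200:340],None,fx=346/150,fy=346/150,interpolation=2)
cv2.imwrite('pics/s4c.png',np.hstack([a[:345],b[:345]])[:,:,::-1]); print(a.shape,b.shape)
goto((-141,7,8),-19,42)
```

```text
[-140.1    7.5   64.3]
[ 0.24347448  0.1477113   2.1557948  -0.99508733  0.41833922  1.41588108] [ 0.73081541 -0.09251068 -1.80538494] [ 0.12504559  0.47027728 -0.02013908] 8.175
(346, 399, 3) (346, 323, 3)
shares [-0.004, -0.17, 0.175] [-0.0142, -0.0014, 0.0009]
```

View pics/s4c.png

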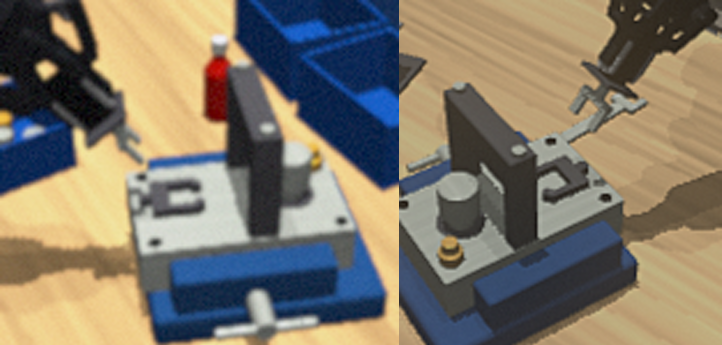

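Run:
```python
from h import *
goto((-142,7,30),-19,32);goto((-142,7,12),-19,32)
```

```text
shares [-0.004, -0.079, 0.106] [0.0414, -0.0013, 0.001]
shares [-0.004, -0.125, 0.162] [0.0414, -0.0013, 0.001]
```

Emit:
play_rows(
  motion=[
    [1,0,-0.02,0.02,0.02,0,0],
    [1,0,-0.05,0.05,0.0414,-0.0013,0.001],
    [1,0,-0.05,0.05,0.0414,-0.0013,0.001],
    [1,0,-0.05,0.05,0.0414,-0.0013,0.001],
  ],
)

```text
time_s: 8.78
position: [0.4849, 0.09, 0.1769]
ee_rot: [0.224, 0.783, 0.558, 0.161]
ft_force: [-0.6, 0.0, -2.1]
gripper_width: 0.0252
grasp_force: 60.7
```

Run:
```python
from h import *
p,R,s=cur(); print(tipfix(),s['joints'].round(2),np.degrees(np.arccos(-R.as_matrix()[2,2])))
goto((-142,7,30),-19,32);goto((-142,7,12),-19,32)
```

```text
[-145.9    8.5   45.3] [ 0.2   0.17  2.09 -0.64  0.46  1.05] 32.01929597209776
shares [-0.005, -0.019, 0.06] [0.0001, -0.0003, -0.0005]
shares [-0.005, -0.057, 0.121] [0.0001, -0.0003, -0.0005]
```

Emit:
play_rows(
  motion=[
    [1,-0.002,-0.01,0.03,0,0,0],
    [1,-0.005,-0.019,0.06,0,0,0],
    [1,-0.005,-0.04,0.09,0,0,0],
    [1,-0.005,-0.057,0.121,0,0,0],
    [1,-0.005,-0.057,0.121,0,0,0],
    [1,-0.005,-0.057,0.121,0,0,0],
  ],
)

```text
time_s: 9.52
position: [0.4879, 0.0883, 0.1427]
ee_rot: [0.223, 0.783, 0.558, 0.16]
ft_force: [-0.6, -1.5, -2.0]
gripper_width: 0.0252
grasp_force: 60.7
```

Run:
```python
from h import *
p,R,s=cur(); print(tipfix(),s['joints'].round(2),np.degrees(np.arccos(-R.as_matrix()[2,2])),s['ft_force'])
goto((-141,7,7),-19,32);goto((-141,7,2),-19,32)
q=manip.snapshot('side');w=manip.snapshot('scene')
a=cv2.resize(q['color'][165:215,220:280],None,fx=6,fy=6,interpolation=2);b=cv2.resize(w['color'][175:235,235:305],None,fx=5,fy=5,interpolation=2)
cv2.imwrite('pics/s5c.png',np.hstack([a[:300],b[:300]])[:,:,::-1])
```

```text
[-142.7    7.7   11. ] [ 0.19  0.24  2.13 -0.79  0.38  1.21] 31.865228934836967 [-0.59697384 -1.47090419 -1.95798736]
shares [-0.002, -0.003, 0.017] [-0.0007, -0.0005, -0.0005]
shares [-0.002, -0.014, 0.034] [-0.0007, -0.0005, -0.0005]
```

View pics/s5c.png

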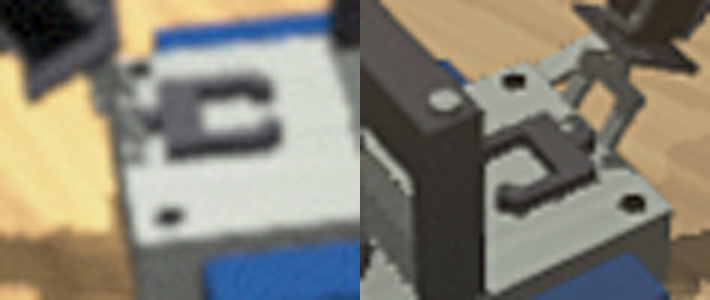

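Emit:
play_rows(
  motion=[
    [1,-0.002,-0.003,0.017,-0.0007,0,0],
    [1,-0.002,-0.003,0.017,-0.0007,0,0],
    [1,-0.002,-0.003,0.017,-0.0007,0,0],
  ],
)

```text
time_s: 10.0
position: [0.4892, 0.0872, 0.1387]
ee_rot: [0.224, 0.783, 0.558, 0.161]
ft_force: [-0.7, -0.6, -1.3]
gripper_width: 0.0254
grasp_force: 60.7
```

Emit:
play_rows(
  motion=[
    [1,0,-0.005,0.007,0,0,0],
    [1,0,-0.005,0.007,0,0,0],
    [1,0,-0.005,0.007,0,0,0],
  ],
)

```text
time_s: 10.38
position: [0.489, 0.0873, 0.1366]
ee_rot: [0.224, 0.783, 0.558, 0.161]
ft_force: [0.0, -1.0, -1.1]
gripper_width: 0.0256
grasp_force: 60.7
```

Emit:
play_rows(
  motion=[
    [1,0,-0.0025,0.0035,0,0,0],
    [1,0,-0.0025,0.0035,0,0,0],
    [1,0,-0.0025,0.0035,0,0,0],
  ],
)

```text
time_s: 10.75
position: [0.489, 0.0873, 0.1355]
ee_rot: [0.224, 0.783, 0.558, 0.161]
ft_force: [0.6, -0.4, -1.4]
gripper_width: 0.0254
grasp_force: 60.7
```

Run:
```python
from h import *
p,R,s=cur(); print(tipfix(),s['ft_force'],s['torque'])
```

```text
[-141.2    7.1    3.9] [ 0.61002498 -0.38279472 -1.40426712] [0.13530956 0.40112408 0.01186269]
```

Emit:
play_rows(
  motion=[
    [1,0,-0.0025,0.0035,0,0,0],
    [1,0,-0.0025,0.0035,0,0,0],
    [1,0,-0.0025,0.0035,0,0,0],
  ],
)

```text
time_s: 11.12
position: [0.4889, 0.0873, 0.1344]
ee_rot: [0.224, 0.783, 0.558, 0.161]
ft_force: [-1.4, 0.5, -1.1]
gripper_width: 0.0251
grasp_force: 60.7
```

Emit:
play_rows(
  motion=[
    [1,0,-0.0025,0.0035,0,0,0],
    [1,0,-0.0025,0.0035,0,0,0],
    [1,0,-0.0025,0.0035,0,0,0],
  ],
)

```text
time_s: 11.5
position: [0.4889, 0.0874, 0.1334]
ee_rot: [0.224, 0.783, 0.558, 0.161]
ft_force: [-0.4, -0.1, -1.3]
gripper_width: 0.0252
grasp_force: 60.9
```

Emit:
play_rows(
  motion=[
    [1,0,-0.0025,0.0035,0,0,0],
    [1,0,-0.0025,0.0035,0,0,0],
    [1,0,-0.0025,0.0035,0,0,0],
  ],
)

```text
time_s: 11.88
position: [0.4891, 0.0875, 0.133]
ee_rot: [0.224, 0.783, 0.558, 0.161]
ft_force: [-3.5, 0.7, 6.3]
gripper_width: 0.0253
grasp_force: 62.2
```

Emit:
play_rows(
  motion=[
    [1,0,0.005,-0.008,0,0,0],
    [1,0,0.005,-0.008,0,0,0],
    [1,0,0.005,-0.008,0,0,0],
  ],
)

```text
time_s: 12.25
position: [0.4887, 0.0874, 0.1345]
ee_rot: [0.224, 0.783, 0.558, 0.161]
ft_force: [0.6, 0.4, -2.5]
gripper_width: 0.0253
grasp_force: 60.7
```

Run:
```python
from h import *
p,R,s=cur(); print(tipfix(),s['joints'].round(2),s['ft_force'])
for w in [(-134,7,4,-19,32),(-125,6.4,4,-19,33),(-115,5.5,4,-18.8,34.5),(-105,4.7,4,-18.6,36),(-95,3.8,4,-18.4,38)]: goto(w[:3],w[3],w[4])
```

```text
[-141.6    7.     2.8] [ 0.19  0.26  2.14 -0.85  0.36  1.27] [ 0.55382191  0.44386267 -2.53452952]
shares [0.002, 0.028, 0.012] [-0.0001, -0.0005, -0.0006]
shares [0.001, 0.055, 0.031] [-0.0057, -0.0004, -0.0006]
shares [-0.001, 0.083, 0.053] [-0.014, 0.0002, -0.0015]
shares [-0.003, 0.111, 0.074] [-0.0224, 0.0008, -0.0024]
shares [-0.006, 0.138, 0.096] [-0.0335, 0.0015, -0.0033]
```

Emit:
play_rows(
  motion=[
    [1,0.002,0.014,0.004,0,0,0],
    [1,0.002,0.028,0.012,0,0,0],
    [1,0.001,0.041,0.021,-0.003,0,0],
    [1,0.001,0.055,0.031,-0.0057,-0.0004,-0.0006],
    [1,0,0.069,0.042,-0.01,0,-0.001],
    [1,-0.001,0.083,0.053,-0.014,0.0002,-0.0015],
    [1,-0.002,0.097,0.063,-0.018,0.0005,-0.002],
    [1,-0.003,0.111,0.074,-0.0224,0.0008,-0.0024],
    [1,-0.006,0.138,0.096,-0.0335,0.0015,-0.0033],
    [1,-0.006,0.138,0.096,-0.0335,0.0015,-0.0033],
  ],
)

```text
time_s: 13.5
position: [0.5338, 0.0716, 0.15]
ee_rot: [0.253, 0.77, 0.556, 0.185]
ft_force: [0.1, -0.8, -2.1]
gripper_width: 0.0254
grasp_force: 60.7
```

Run:
```python
from h import *
p,R,s=cur(); print(tipfix(),s['joints'].round(2),s['ft_force'],np.degrees(np.arccos(-R.as_matrix()[2,2])))
q=manip.snapshot('side');w=manip.snapshot('scene')
a=cv2.resize(q['color'][160:210,225:295],None,fx=6,fy=6,interpolation=2);b=cv2.resize(w['color'][175:235,225:295],None,fx=5,fy=5,interpolation=2)
cv2.imwrite('pics/s6c.png',np.hstack([a[:300],b[:300]])[:,:,::-1])
for w in [(-85,2.8,4,-18.2,40),(-75,1.8,4,-17.8,42),(-65,.8,4,-17.4,42),(-58,0.3,4,-17,42)]: goto(w[:3],w[3],w[4])
```

```text
[-90.3   5.1  20.8] [ 0.15  0.29  2.09 -1.    0.32  1.36] [ 0.11494693 -0.84350196 -2.13262882] 36.473417289893504
shares [-0.007, -0.031, 0.067] [-0.0202, -0.0003, -0.001]
shares [-0.011, -0.006, 0.091] [-0.0313, 0.0011, -0.0027]
shares [-0.015, 0.026, 0.115] [-0.0313, 0.0025, -0.0044]
shares [-0.017, 0.049, 0.131] [-0.0313, 0.0039, -0.0062]
```

View pics/s6c.png

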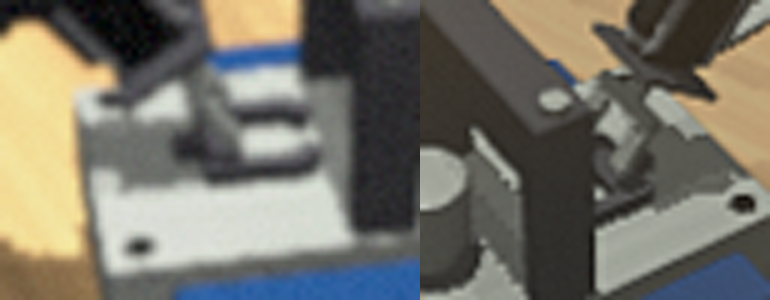

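```bash
cat > kin.py <<'E'
import numpy as np
from scipy.spatial.transform import Rotation as Ro
from scipy.optimize import least_squares
D=[([-0.146,0.342,1.524,0,1.275,-0.146],[.5246,0,.2306],[-6e-4,.70711,.7071,-4.6e-4]),
([-.5948,.37852,1.46955,-1e-4,1.29347,-.90609],[.4896,-.23902,.23113],[0,.58893,.80818,0]),
([-.176525,.330519,1.377257,-3e-4,1.435509,.107691],[.53855,-.018568,.2903],[-5e-4,.800112,.599849,-7e-4]),
([.243475,.147711,2.155795,-.995087,.418339,1.415881],[.485,.0891,.192],[.272,.766,.549,.195]),
([.2,.17,2.09,-.64,.46,1.05],[.4849,.09,.1769],[.224,.783,.558,.161]),
([.19,.24,2.13,-.79,.38,1.21],[.4879,.0883,.1427],[.223,.783,.558,.16]),
([.15,.29,2.09,-1,.32,1.36],[.5338,.0716,.15],[.253,.77,.556,.185])]
def rot(q):
    return Ro.from_euler('z',q[0])*Ro.from_euler('y',q[1]+q[2])*Ro.from_euler('z',q[3])*Ro.from_euler('y',q[4])*Ro.from_euler('z',q[5])
def fk(q,k):
    A=Ro.from_euler('z',q[0]);B=A*Ro.from_euler('y',q[1]);C=B*Ro.from_euler('y',q[2]);E=C*Ro.from_euler('z',q[3]);F=E*Ro.from_euler('y',q[4])
    return np.array([0,0,k[0]])+A.apply([k[1],k[2],0])+B.apply([k[3],0,k[4]])+C.apply([k[5],0,k[6]])+E.apply([k[9],k[10],0])+F.apply([k[7],k[11],k[8]])
def wr(D): return [Ro.from_quat([r[1],r[2],r[3],r[0]]) for _,_,r in D]
G=rot(D[0][0]).inv()*wr(D)[0]
K=least_squares(lambda k:np.r_[np.concatenate([(fk(q,k)-p) for q,p,_ in D]),1e-3*(k-k0)],k0:=np.array([.3,0,.07,0,.35,0,.3,0,.25,0,0,0])).x
if __name__=='__main__':
    for q,p,r in D: print(np.degrees(((rot(q)*G).inv()*Ro.from_quat([r[1],r[2],r[3],r[0]])).magnitude()).round(2),((fk(q,K)-p)*1000).round(1))
    print(K.round(3))
E
python3 kin.py
```

```text
0.0 [ 0.6 -0.   0. ]
0.12 [-0.3  0.2 -0.1]
0.12 [-0.2  0.  -0. ]
0.1 [ 0.5  0.1 -0.7]
0.4 [-0.4  0.8  0.6]
0.16 [-0.4 -2.   0.5]
0.34 [ 0.3  1.  -0.3]
[ 0.213  0.007  0.084 -0.01   0.49   0.029  0.385 -0.002  0.295  0.014
 -0.004 -0.004]
```

```bash
cat >> h.py <<'E'
import kin
lo=np.array([-2.53,-.77,.04,-.97,.29,-3.1]);hi=np.array([2.53,2.02,2.7,4.1,2.65,3.1])
def ik(tip,yaw,lean,q0,L=L):
    f,l=fr(); T=toolrot(yaw,lean); t=O+(tip[0]*f+tip[1]*l+[0,0,tip[2]])/1000; p=t-L*T.as_matrix()[:,2]
    r=kin.least_squares(lambda q:np.r_[(kin.fk(q,kin.K)-p)*10,((kin.rot(q)*kin.G).inv()*T).as_rotvec()],np.clip(q0,lo+1e-3,hi-1e-3),bounds=(lo,hi))
    return r.x,np.linalg.norm(r.fun)
E
python3 - <<'E'
from h import *
q0=cur()[2]['joints']
for yaw in [-18,-14,-10]:
  for x in [-110,-95,-80,-65,-50,-35]:
    o=[]
    for ln in [28,31,34,37,40]:
        q,e=ik((x,3,4),yaw,ln,q0); o.append((ln,'ok' if e<2e-3 else 'X',q[3].round(2),q[4].round(2)))
    print(yaw,x,o)
q=manip.snapshot('side');w=manip.snapshot('scene');
for n,c in (('side',q),('scene',w)):
    r=manip.regions_of('clip_eye',c); print(n,[(np.round(z['extent']).tolist(),round(z['confidence'],2)) for z in r[:2]])
E
```

```text
-18 -110 [(28, 'ok', np.float64(-0.5), np.float64(0.42)), (31, 'ok', np.float64(-0.69), np.float64(0.36)), (34, 'ok', np.float64(-0.95), np.float64(0.32)), (37, 'X', np.float64(-0.97), np.float64(0.3)), (40, 'X', np.float64(-0.97), np.float64(0.29))]
-18 -95 [(28, 'ok', np.float64(-0.48), np.float64(0.43)), (31, 'ok', np.float64(-0.65), np.float64(0.36)), (34, 'ok', np.float64(-0.91), np.float64(0.31)), (37, 'X', np.float64(-0.97), np.float64(0.3)), (40, 'X', np.float64(-0.97), np.float64(0.29))]
-18 -80 [(28, 'ok', np.float64(-0.45), np.float64(0.43)), (31, 'ok', np.float64(-0.62), np.float64(0.37)), (34, 'ok', np.float64(-0.87), np.float64(0.31)), (37, 'X', np.float64(-0.97), np.float64(0.29)), (40, 'X', np.float64(-0.97), np.float64(0.29))]
-18 -65 [(28, 'ok', np.float64(-0.43), np.float64(0.44)), (31, 'ok', np.float64(-0.59), np.float64(0.37)), (34, 'ok', np.float64(-0.83), np.float64(0.32)), (37, 'X', np.float64(-0.97), np.float64(0.29)), (40, 'X', np.float64(-0.97), np.float64(0.29))]
-18 -50 [(28, 'ok', np.float64(-0.41), np.float64(0.45)), (31, 'ok', np.float64(-0.56), np.flo
[... 2800 characters left out ...]
np.float64(0.29)), (37, 'X', np.float64(-0.81), np.float64(0.29)), (40, 'X', np.float64(-0.97), np.float64(0.29))]
-10 -50 [(28, 'ok', np.float64(-0.22), np.float64(0.4)), (31, 'ok', np.float64(-0.33), np.float64(0.31)), (34, 'X', np.float64(-0.47), np.float64(0.29)), (37, 'X', np.float64(-0.72), np.float64(0.29)), (40, 'X', np.float64(-0.97), np.float64(0.29))]
-10 -35 [(28, 'ok', np.float64(-0.2), np.float64(0.41)), (31, 'ok', np.float64(-0.3), np.float64(0.32)), (34, 'X', np.float64(-0.43), np.float64(0.29)), (37, 'X', np.float64(-0.64), np.float64(0.29)), (40, 'X', np.float64(-0.97), np.float64(0.29))]
side [([251.0, 175.0, 278.0, 191.0], 0.7)]
scene [([260.0, 203.0, 271.0, 218.0], 0.5)]
```

```bash
cat >> h.py <<'E'
def gtcp(P,yaw,lean=0):
    p,R,s=cur(); T=toolrot(yaw,lean)
    print('shares',(R.inv().apply(np.array(P)-p)/.25).round(3).tolist(),(R.inv()*T).as_rotvec().__truediv__(np.pi).round(4).tolist())
E
python3 - <<'E'
from h import *
p,R,s=cur(); print(p, tipfix())
gtcp(p+[-.03,-.0,.13],-18.5,20)
gtcp(p+[-.03,-.03,.13],-18.5,20)
q0=s['joints']
for x in [-140,-110,-80,-50,-35]: print(x,[(ln,'ok' if ik((x,3,4),-17.5,ln,q0,.07)[1]<2e-3 else 'X') for ln in [32,33,34,35,36,37]])
E
```

```text
[0.53242008 0.0719498  0.14877018] [-91.8   5.   19.5]
shares [-0.036, 0.216, -0.487] [0.0907, -0.0013, 0.0007]
shares [-0.15, 0.247, -0.464] [0.0907, -0.0013, 0.0007]
-140 [(32, 'ok'), (33, 'ok'), (34, 'ok'), (35, 'X'), (36, 'X'), (37, 'X')]
-110 [(32, 'ok'), (33, 'ok'), (34, 'ok'), (35, 'ok'), (36, 'X'), (37, 'X')]
-80 [(32, 'ok'), (33, 'ok'), (34, 'ok'), (35, 'ok'), (36, 'X'), (37, 'X')]
-50 [(32, 'ok'), (33, 'ok'), (34, 'ok'), (35, 'ok'), (36, 'ok'), (37, 'X')]
-35 [(32, 'ok'), (33, 'ok'), (34, 'ok'), (35, 'ok'), (36, 'ok'), (37, 'ok')]
```

Emit:
play_rows(
  motion=[
    [1,0,0.048,-0.064,0,0,0],
    [1,0,0.12,-0.16,0,0,0],
    [1,0,0.2,-0.27,0.02,0,0],
    [1,-0.036,0.216,-0.4,0.06,0,0],
    [1,-0.036,0.216,-0.487,0.0907,-0.0013,0.0007],
    [1,-0.036,0.216,-0.487,0.0907,-0.0013,0.0007],
  ],
)

```text
time_s: 14.55
position: [0.5038, 0.0718, 0.2807]
ee_rot: [0.142, 0.799, 0.575, 0.103]
ft_force: [-0.2, -0.3, -1.9]
gripper_width: 0.0251
grasp_force: 60.8
```

Run:
```python
from h import *
p,R,s=cur(); print(p, tipfix(),s['joints'].round(2))
gtcp([.43,-.13,.29],0,0)
q=manip.snapshot('side');w=manip.snapshot('scene'); 
a=cv2.resize(q['color'][160:210,225:295],None,fx=6,fy=6,interpolation=2);b=cv2.resize(w['color'][175:235,225:295],None,fx=5,fy=5,interpolation=2)
cv2.imwrite('pics/s7c.png',np.hstack([a[:300],b[:300]])[:,:,::-1])
```

```text
[0.50380067 0.07177954 0.28071533] [-132.7   -3.   144.1] [ 0.07  0.11  1.74 -0.16  0.96  0.47]
shares [-0.859, -0.008, -0.044] [0.1117, 0.0178, -0.1021]
```

View pics/s7c.png

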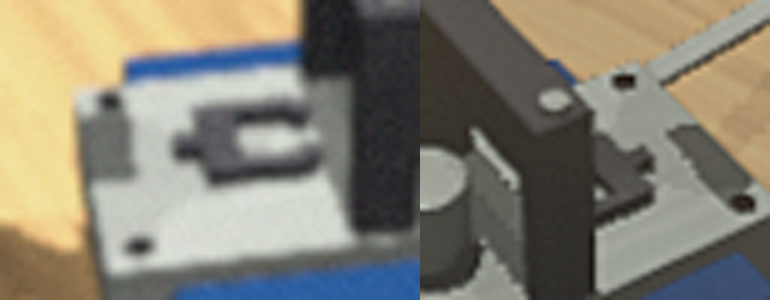

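Run:
```python
from h import *
B=cam('side0'); A=cam('scene0'); f,l=fr()
for n,u,v in [('back far corner',196,106),('back near corner',210,172),('tang end',178,140),('tip far',308,100),('tip near',320,155)]:
    P=bp(B,u/6+225,v/6+160,.095)-O; print(n,(1000*P@f).round(1),(1000*P@l).round(1))
for n,u,v in [('tang end',648,156),('near back corner',650,185)]:
    P=bp(A,(u-420)/5+225,v/5+175,.095)-O; print(n,(1000*P@f).round(1),(1000*P@l).round(1))
# calibration check vs. before: clip at -132,7
for n,u,v in [('s5 far',162,82),('s5 near',172,148)]:
    P=bp(B,u/6+220,v/6+165,.095)-O; print(n,(1000*P@f).round(1),(1000*P@l).round(1))
```

```text
back far corner -101.5 26.9
back near corner -103.1 -18.5
tang end -112.6 5.1
tip far -54.1 22.2
tip near -56.7 -15.8
tang end -111.3 15.4
near back corner -101.4 31.7
s5 far -128.7 27.8
s5 near -131.0 -17.2
```

Emit:
play_rows(
  motion=[
    [1,-0.15,0,-0.01,0.02,0.003,-0.02],
    [1,-0.35,0,-0.02,0.05,0.007,-0.045],
    [1,-0.55,0,-0.03,0.08,0.012,-0.07],
    [1,-0.75,-0.005,-0.04,0.1,0.016,-0.09],
    [1,-0.859,-0.008,-0.044,0.1117,0.0178,-0.1021],
    [1,-0.859,-0.008,-0.044,0.1117,0.0178,-0.1021],
  ],
)

```text
time_s: 15.4
position: [0.4282, -0.1313, 0.2866]
ee_rot: [-0.003, 0.708, 0.706, -0.003]
ft_force: [0.1, 0.1, -1.6]
gripper_width: 0.0255
grasp_force: 60.6
```

Run:
```python
from h import *
p,R,s=cur(); print(p)
w0=Ro.from_quat([.588,.809,0,0]).as_matrix(); print(w0[:,1])
yaw=np.degrees(np.arctan2(w0[1,1],w0[0,1])); print(yaw)
gtcp([.4148,-.3222,.29],yaw)
```

```text
[ 0.4282407  -0.13131051  0.28656791]
[0.95116999 0.30866755 0.        ]
17.97894919560133
shares [-0.764, -0.052, -0.013] [-0.0024, -0.0003, -0.1007]
```

Emit:
play_rows(
  motion=[
    [1,-0.15,-0.01,0,0,0,-0.03],
    [1,-0.35,-0.02,0,0,0,-0.06],
    [1,-0.55,-0.04,-0.01,-0.001,0,-0.09],
    [1,-0.7,-0.05,-0.013,-0.0024,-0.0003,-0.1007],
    [1,-0.764,-0.052,-0.013,-0.0024,-0.0003,-0.1007],
    [1,-0.764,-0.052,-0.013,-0.0024,-0.0003,-0.1007],
    [1,-0.764,-0.052,-0.013,-0.0024,-0.0003,-0.1007],
  ],
)

```text
time_s: 16.27
position: [0.4165, -0.3192, 0.2916]
ee_rot: [0.001, 0.586, 0.81, 0.001]
ft_force: [-0.3, 0.2, -2.0]
gripper_width: 0.0248
grasp_force: 60.7
```

Run:
```python
from h import *
gtcp([.4148,-.3222,.0925],17.98)
p,R,s=cur(); print(p,s['ee_rot'])
```

```text
shares [-0.009, -0.012, 0.796] [0.0009, -0.0001, 0.0014]
[ 0.41647395 -0.31923772  0.29159881] [6.92782518e-04 5.86185094e-01 8.10175942e-01 1.22430121e-03]
```

Emit:
play_rows(
  motion=[
    [1,-0.004,-0.006,0.15,0,0,0.0014],
    [1,-0.009,-0.012,0.35,0.0009,0,0.0014],
    [1,-0.009,-0.012,0.55,0.0009,0,0.0014],
    [1,-0.009,-0.012,0.7,0.0009,0,0.0014],
    [1,-0.009,-0.012,0.78,0.0009,0,0.0014],
    [1,-0.009,-0.012,0.796,0.0009,0,0.0014],
    [1,-0.009,-0.012,0.796,0.0009,0,0.0014],
  ],
)

```text
time_s: 17.15
position: [0.4151, -0.3234, 0.0936]
ee_rot: [0.001, 0.588, 0.809, -0.0]
ft_force: [0.4, -0.4, -1.4]
gripper_width: 0.0255
grasp_force: 60.7
```

Run:
```python
from h import *
gtcp([.4811,-.3003,.0915],17.98)
p,R,s=cur(); print(p,s['ee_rot'],s['ft_force'])
```

```text
shares [0.007, 0.279, 0.009] [0.0002, 0.0004, -0.0001]
[ 0.41514444 -0.32343442  0.09363046] [ 7.24720031e-04  5.87991225e-01  8.08866956e-01 -2.01638105e-04] [ 0.3818749  -0.43881537 -1.37644924]
```

Emit:
play_rows(
  motion=[
    [1,0.007,0,0.009,0,0,0],
    [1,0.007,0.06,0.009,0,0,0],
    [1,0.007,0.12,0.009,0,0,0],
    [1,0.007,0.18,0.009,0,0,0],
    [1,0.007,0.24,0.009,0,0,0],
    [1,0.007,0.279,0.009,0,0,0],
    [1,0.007,0.279,0.009,0,0,0],
    [1,0.007,0.279,0.022,0,0,0],
    [1,0.007,0.279,0.033,0,0,0],
    [1,0.007,0.279,0.033,0,0,0],
  ],
)

```text
time_s: 18.4
position: [0.4799, -0.3008, 0.0854]
ee_rot: [0.0, 0.589, 0.808, -0.0]
ft_force: [-1.6, 2.5, 4.9]
gripper_width: 0.0251
grasp_force: 61.5
```

Emit:
play_rows(
  motion=[
    [-0.2,0,0,0,0,0,0],
    [-0.2,0,0,0,0,0,0],
    [-0.2,0,0,-0.03,0,0,0],
    [-0.2,0,0,-0.058,0,0,0],
    [-0.2,0,0,-0.058,0,0,0],
    [1,0,0,-0.058,0,0,0],
    [1,0,0,-0.058,0,0,0],
    [1,0,0,-0.058,0,0,0],
    [1,0,0,-0.058,0,0,0],
    [1,0,0,-0.058,0,0,0],
  ],
)

```text
time_s: 19.65
position: [0.4803, -0.3007, 0.0991]
ee_rot: [0.0, 0.588, 0.809, -0.0]
ft_force: [-1.6, 0.9, 2.2]
gripper_width: 0.0253
grasp_force: 59.1
```

Emit:
play_rows(
  motion=[
    [1,0,0,-0.014,0,0,0],
    [1,0,0,-0.028,0,0,0],
    [1,0,0,-0.028,0,0,0],
  ],
)

```text
time_s: 20.02
position: [0.4805, -0.3008, 0.1063]
ee_rot: [0.0, 0.588, 0.809, -0.0]
ft_force: [-0.7, -0.2, -2.2]
gripper_width: 0.0255
grasp_force: 58.9
```

Run:
```python
from h import *
p,R,s=cur(); print(p,s['ft_force'],s['gripper_width'])
p=manip.snapshot('side')
for th in ['fork_grip','rack_slot']: print(th,[(np.round(q['extent']).tolist(),round(q['confidence'],2)) for q in manip.find_in(th,p)[:2]])
```

```text
[ 0.48052848 -0.30076646  0.10634128] [-0.72897021 -0.17567792 -2.1501111 ] 0.025491494103720914
fork_grip [([291.0, 286.0, 329.0, 327.0], 0.91)]
rack_slot [([271.0, 297.0, 350.0, 370.0], 0.59)]
```

Emit:
play_rows(
  motion=[
    [1,0,-0.06,0,0,0,0],
    [1,0,-0.12,0,0,0,0],
    [1,0,-0.18,0,0,0,0],
    [1,0,-0.24,0,0,0,0],
    [1,0,-0.28,0,0,0,0],
    [1,0,-0.28,-0.15,0,0,0],
    [1,0,-0.28,-0.35,0,0,0],
    [1,0,-0.28,-0.55,0,0,0],
    [1,0,-0.28,-0.75,0,0,0],
    [1,0,-0.28,-0.8,0,0,0],
  ],
)

```text
time_s: 21.42
position: [0.4143, -0.323, 0.3096]
ee_rot: [0.003, 0.588, 0.809, -0.001]
ft_force: [-0.0, 0.7, -1.5]
gripper_width: 0.0256
grasp_force: 59.9
```

Emit:
play_rows(
  motion=[
    [1,0.1,0.08,0,0,0,0.03],
    [1,0.25,0.21,0,0,0,0.06],
    [1,0.4,0.32,0,0,0,0.09],
    [1,0.55,0.43,0,0,0,0.12],
    [1,0.7,0.54,0,0,0,0.15],
    [1,0.85,0.64,0,0,0,0.18],
    [1,0.96,0.72,0,0,0,0.191],
    [1,1,0.75,0,0,0,0.191],
    [1,1,0.75,0,0,0,0.191],
  ],
)

```text
time_s: 22.55
position: [0.5149, -0.0265, 0.3051]
ee_rot: [-0.0, 0.801, 0.599, -0.001]
ft_force: [0.8, 0.1, -1.6]
gripper_width: 0.0253
grasp_force: 59.6
```

```bash
sed -i 's/^L=.055/L=.069/' h.py
python3 - <<'E'
from h import *
p,R,s=cur(); print(p,s['ft_force'],tipfix())
f,l=fr(); w=manip.snapshot('wrist')
r=manip.regions_of('clip_eye',w); print([(np.round(z['extent']).tolist(),round(z['confidence'],2)) for z in r[:2]])
m=r[0]['region']; v,u=np.nonzero(m); P=np.array([bp(w,a,b,.095) for a,b in zip(u,v)])-O
x,y=1000*P@f,1000*P@l; print(m.sum(),x.min(),x.max(),y.min(),y.max())
for a in range(int(x.min()),int(x.max())+1,4):
    k=(x>=a)&(x<a+4); print(a,k.sum(),y[k].min().round(1),y[k].max().round(1),y[k].mean().round(1))
np.savez('pics/w8.npz',**{k:w[k] for k in ('fx','fy','cx','cy','R','t')}); save(w,'w8.png')
E
```

```text
[ 0.5149482  -0.02648378  0.30507904] [ 0.77033154  0.09573096 -1.5935318 ] [-113.3  -93.5  151.1]
[([260.0, 66.0, 308.0, 110.0], 0.94), ([405.0, 242.0, 454.0, 284.0], 0.74)]
1102 -114.1784063834178 -54.656173966017185 -17.33849422925699 29.050775685562087
-114 27 2.9 11.8 7.4
-110 28 1.8 11.8 7.2
-106 100 -15.1 24.8 3.8
-102 123 -16.2 28.0 6.1
-98 149 -16.2 28.0 7.6
-94 139 -16.2 29.0 4.8
-90 109 -16.2 29.0 8.2
-86 43 -16.2 29.1 6.5
-82 56 -16.2 28.0 6.0
-78 44 -16.2 28.0 6.7
-74 53 -17.3 28.0 8.1
-70 57 -17.3 28.0 4.3
-66 68 -17.3 28.0 7.3
-62 74 -16.2 28.0 8.8
-58 27 -11.6 23.8 12.3Traceback (most recent call last):
  File "<stdin>", line 8, in <module>
    return umr_minimum(a, axis, None, out, keepdims, initial, where)
ValueError: zero-size array to reduction operation minimum which has no identity
```

Run:
```python
from h import *
p,R,s=cur(); print(p,tipfix())
goto((-113,6,90),-18.5,33.5); goto((-113,6,45),-18.5,33.5)
q=s['joints']
for t in [(-113,6,90,-18.5,33.5),(-113,6,4,-18.5,33.5),(-62,.8,4,-18.5,33.5),(-50,0,4,-17,35),(-33,0,4,-16.5,35)]:
    q,e=ik(t[:3],t[3],t[4],q); print(t,q.round(2),e)
```

```text
[ 0.51488629 -0.0275684   0.30550129] [-113.   -94.6  151.5]
shares [0.408, -0.152, 0.292] [-0.1863, -0.0029, 0.011]
shares [0.408, -0.152, 0.472] [-0.1863, -0.0029, 0.011]
(-113, 6, 90, -18.5, 33.5) [ 0.17  0.12  1.98 -0.5   0.58  0.85] 1.0011263372118013e-15
(-113, 6, 4, -18.5, 33.5) [ 0.17  0.26  2.11 -0.84  0.36  1.24] 4.7651113682393866e-11
(-62, 0.8, 4, -18.5, 33.5) [ 0.11  0.32  2.01 -0.73  0.35  1.06] 1.2121349729326723e-10
(-50, 0, 4, -17, 35) [ 0.09  0.33  2.02 -0.8   0.31  1.1 ] 1.0177954818662442e-14
(-33, 0, 4, -16.5, 35) [ 0.07  0.35  1.98 -0.74  0.3   1.02] 5.9298441080384936e-15
```

Emit:
play_rows(
  motion=[
    [1,0.06,-0.03,0,-0.04,0,0.002],
    [1,0.16,-0.07,0.02,-0.085,-0.001,0.005],
    [1,0.27,-0.11,0.08,-0.13,-0.002,0.008],
    [1,0.36,-0.152,0.17,-0.175,-0.0029,0.01],
    [1,0.408,-0.152,0.292,-0.1863,-0.0029,0.011],
    [1,0.408,-0.152,0.39,-0.1863,-0.0029,0.011],
    [1,0.408,-0.152,0.472,-0.1863,-0.0029,0.011],
    [1,0.408,-0.152,0.472,-0.1863,-0.0029,0.011],
  ],
)

```text
time_s: 23.65
position: [0.5067, 0.0806, 0.1864]
ee_rot: [0.234, 0.778, 0.559, 0.167]
ft_force: [-0.3, 0.8, -1.9]
gripper_width: 0.0254
grasp_force: 60.0
```

Run:
```python
from h import *
p,R,s=cur(); print(p,tipfix(),s['joints'].round(2))
goto((-113,6,12),-18.5,33.5);goto((-113,6,5),-18.5,33.5)
```

```text
[0.5066689  0.08059635 0.1864031 ] [-113.6    5.4   43.8] [ 0.17  0.18  2.06 -0.64  0.46  1.01]
shares [0.002, -0.069, 0.107] [-0.0008, 0.0006, 0.0]
shares [0.002, -0.084, 0.131] [-0.0008, 0.0006, 0.0]
```

Emit:
play_rows(
  motion=[
    [1,0,-0.02,0.03,0,0,0],
    [1,0,-0.04,0.062,0,0,0],
    [1,0.002,-0.058,0.09,-0.0004,0.0003,0],
    [1,0.002,-0.069,0.107,-0.0008,0.0006,0],
    [1,0.002,-0.084,0.131,-0.0008,0.0006,0],
    [1,0.002,-0.084,0.131,-0.0008,0.0006,0],
    [1,0.002,-0.084,0.131,-0.0008,0.0006,0],
  ],
)

```text
time_s: 24.52
position: [0.5088, 0.0821, 0.1497]
ee_rot: [0.235, 0.777, 0.559, 0.171]
ft_force: [-0.3, -0.1, -2.4]
gripper_width: 0.0252
grasp_force: 60.1
```

Emit:
play_rows(
  motion=[
    [1,0,-0.0025,0.0035,0,0,0],
    [1,0,-0.0025,0.0035,0,0,0],
    [1,0,-0.0025,0.0035,0,0,0],
  ],
)

```text
time_s: 24.9
position: [0.5084, 0.0823, 0.1481]
ee_rot: [0.234, 0.777, 0.559, 0.171]
ft_force: [1.2, 1.0, -1.9]
gripper_width: 0.0256
grasp_force: 60.1
```

Emit:
play_rows(
  motion=[
    [1,0,-0.0025,0.0035,0,0,0],
    [1,0,-0.0025,0.0035,0,0,0],
    [1,0,-0.0025,0.0035,0,0,0],
  ],
)

```text
time_s: 25.28
position: [0.5084, 0.0823, 0.1469]
ee_rot: [0.234, 0.777, 0.559, 0.17]
ft_force: [-0.1, 0.1, -0.3]
gripper_width: 0.0257
grasp_force: 60.1
```

Run:
```python
from h import *
p,R,s=cur(); print(p,tipfix(),s['joints'].round(2),s['ft_force'])
for w in [(-106,5.7,3,-18.5,33.5),(-98,5.1,3,-18.5,33.5),(-90,4.2,3,-18.5,33.5),(-82,3.2,3,-18.5,33.5),(-74,2.2,3,-18.5,33.5),(-66,1.2,3,-18.3,34)]: goto(w[:3],w[3],w[4])
```

```text
[0.50836314 0.0823242  0.14686838] [-112.1    7.8    4.5] [ 0.17  0.26  2.11 -0.85  0.35  1.24] [-0.08093524  0.06414172 -0.28755849]
shares [-0.007, 0.018, 0.019] [0.0011, -0.0009, -0.0]
shares [-0.008, 0.045, 0.036] [0.0011, -0.0009, -0.0]
shares [-0.011, 0.072, 0.054] [0.0011, -0.0009, -0.0]
shares [-0.014, 0.098, 0.072] [0.0011, -0.0009, -0.0]
shares [-0.017, 0.125, 0.09] [0.0011, -0.0009, -0.0]
shares [-0.02, 0.149, 0.108] [-0.0017, -0.0003, -0.001]
```

Emit:
play_rows(
  motion=[
    [1,-0.004,0.01,0.008,0,0,0],
    [1,-0.007,0.02,0.0155,0,0,0],
    [1,-0.007,0.02,0.0155,0,0,0],
  ],
)

```text
time_s: 25.65
position: [0.514, 0.0785, 0.1464]
ee_rot: [0.234, 0.777, 0.559, 0.17]
ft_force: [-0.2, -0.4, -2.0]
gripper_width: 0.0254
grasp_force: 60.2
```

Run:
```python
from h import *
p,R,s=cur(); print(p,tipfix(),s['joints'].round(2),s['ft_force'])
for w in [(-98,5.1,3.8,-18.5,33.5),(-90,4.2,3.8,-18.5,33.5),(-82,3.2,3.8,-18.5,33.5),(-74,2.2,3.8,-18.5,33.5),(-66,1.2,3.8,-18.3,34)]: goto(w[:3],w[3],w[4])
```

```text
[0.51403695 0.07845772 0.14644569] [-105.6    5.7    4. ] [ 0.16  0.27  2.1  -0.84  0.35  1.22] [-0.24477186 -0.41966557 -2.00793523]
shares [-0.001, 0.026, 0.018] [0.0011, -0.0008, -0.0002]
shares [-0.003, 0.052, 0.035] [0.0011, -0.0008, -0.0002]
shares [-0.006, 0.079, 0.053] [0.0011, -0.0008, -0.0002]
shares [-0.009, 0.106, 0.071] [0.0011, -0.0008, -0.0002]
shares [-0.013, 0.13, 0.089] [-0.0017, -0.0002, -0.0011]
```

No contact with the face. Push.

Emit:
play_rows(
  motion=[
    [1,-0.001,0.013,0.009,0,0,0],
    [1,-0.001,0.026,0.018,0.0005,0,0],
    [1,-0.002,0.039,0.0265,0.001,0,0],
    [1,-0.003,0.052,0.035,0.001,0,0],
    [1,-0.005,0.066,0.044,0.001,0,0],
    [1,-0.006,0.079,0.053,0.001,0,0],
    [1,-0.008,0.093,0.062,0.001,0,0],
    [1,-0.009,0.106,0.071,0.001,0,0],
    [1,-0.013,0.13,0.089,-0.0017,0,-0.001],
    [1,-0.013,0.13,0.089,-0.0017,0,-0.001],
  ],
)

```text
time_s: 26.9
position: [0.5506, 0.0629, 0.1459]
ee_rot: [0.237, 0.775, 0.56, 0.172]
ft_force: [-0.2, 0.1, -2.2]
gripper_width: 0.0253
grasp_force: 60.2
```

Run:
```python
from h import *
p,R,s=cur(); print(p,tipfix(),s['joints'].round(2),s['ft_force'],np.degrees(np.arccos(-R.as_matrix()[2,2])))
f,l=fr()
c=manip.snapshot('side'); r=manip.regions_of('clip_eye',c)
print([(np.round(z['extent']).tolist(),round(z['confidence'],2)) for z in r[:2]])
if r:
    m=r[0]['region']; v,u=np.nonzero(m); P=np.array([bp(c,a,b,.095) for a,b in zip(u,v)])-O
    x,y=1000*P@f,1000*P@l; print(m.sum(),np.percentile(x,[1,50,99]),np.percentile(y,[1,50,99]))
for w in [(-60,.6,3.8,-18,35),(-54,.3,3.8,-17.8,35),(-50,0,3.8,-17.6,35.5),(-46,0,3.8,-17.5,36)]: goto(w[:3],w[3],w[4])
```

```text
[0.5505899  0.06289758 0.14589906] [-65.8   1.2   3.7] [ 0.11  0.31  2.03 -0.77  0.34  1.11] [-0.15235931  0.09763911 -2.15730786] 34.021347512723935
[([269.0, 175.0, 280.0, 190.0], 0.49)]
125 [-68.35686383 -55.274671   -40.42090455] [-28.35159618   2.38076485  27.83662922]
shares [-0.002, 0.016, 0.014] [-0.0056, 0.0007, -0.0014]
shares [-0.003, 0.036, 0.027] [-0.0056, 0.0013, -0.0023]
shares [-0.005, 0.047, 0.036] [-0.0084, 0.002, -0.0032]
shares [-0.004, 0.058, 0.045] [-0.0111, 0.0023, -0.0036]
```

Emit:
play_rows(
  motion=[
    [1,-0.001,0.008,0.007,-0.003,0,0],
    [1,-0.002,0.016,0.014,-0.0056,0.0007,-0.0014],
    [1,-0.002,0.026,0.02,-0.0056,0.001,-0.002],
    [1,-0.003,0.036,0.027,-0.0056,0.0013,-0.0023],
    [1,-0.003,0.036,0.027,-0.0056,0.0013,-0.0023],
  ],
)

```text
time_s: 27.62
position: [0.5597, 0.059, 0.1451]
ee_rot: [0.243, 0.771, 0.562, 0.177]
ft_force: [-7.2, 2.6, 1.9]
gripper_width: 0.0251
grasp_force: 61.2
```

Emit:
play_rows(
  motion=[
    [1,-0.001,0.006,0.005,-0.0014,0,0],
    [1,-0.002,0.011,0.009,-0.0028,0.0007,-0.0009],
    [1,-0.002,0.017,0.0135,-0.004,0.001,-0.001],
    [1,-0.001,0.022,0.018,-0.0055,0.001,-0.0013],
    [1,-0.001,0.022,0.018,-0.0055,0.001,-0.0013],
  ],
)

```text
time_s: 28.25
position: [0.5668, 0.0565, 0.1445]
ee_rot: [0.249, 0.767, 0.563, 0.182]
ft_force: [-3.2, 1.9, -2.1]
gripper_width: 0.0247
grasp_force: 60.5
```

Run:
```python
from h import *
p,R,s=cur(); print(p,tipfix(),s['joints'].round(3),s['ft_force'],s['torque'],np.degrees(np.arccos(-R.as_matrix()[2,2])))
for w in [(-42,0,3.8,-17.5,36),(-38,0,3.8,-17.5,36),(-34,0,3.8,-17.5,36)]: goto(w[:3],w[3],w[4])
```

```text
[0.56678841 0.05650367 0.14448282] [-46.5   0.1   3.6] [ 0.09   0.334  2.028 -0.889  0.296  1.193] [-3.22754685  1.85972362 -2.061828  ] [0.36163403 1.08143089 0.07645965] 35.94090005516893
shares [-0.0, 0.015, 0.01] [-0.0003, 0.0001, 0.0001]
shares [0.0, 0.028, 0.019] [-0.0003, 0.0001, 0.0001]
shares [0.0, 0.041, 0.029] [-0.0003, 0.0001, 0.0001]
```

Emit:
play_rows(
  motion=[
    [1,0,0.008,0.005,0,0,0],
    [1,0,0.015,0.01,0,0,0],
    [1,0,0.015,0.01,0,0,0],
  ],
)

```text
time_s: 28.62
position: [0.5722, 0.055, 0.1454]
ee_rot: [0.249, 0.767, 0.562, 0.183]
ft_force: [0.2, 0.4, -2.3]
gripper_width: 0.0254
grasp_force: 60.2
```

Run:
```python
from h import *
p,R,s=cur(); print(tipfix(),s['ft_force'],s['torque'])
f,l=fr()
for v in ('side','scene'):
    c=manip.snapshot(v); r=manip.regions_of('clip_eye',c); save(c,v+'9.png')
    print(v,[(np.round(z['extent']).tolist(),round(z['confidence'],2)) for z in r[:3]])
    for z in r[:2]:
        m=z['region']; b,u=np.nonzero(m); P=np.array([bp(c,i,j,.095) for i,j in zip(u,b)])-O
        x,y=1000*P@f,1000*P@l; print(m.sum(),np.percentile(x,[1,50,99]).round(),np.percentile(y,[1,50,99]).round())
for w in [(-42,0,3.8,-17.5,36),(-38,0,3.8,-17.5,36),(-34,0,3.8,-17.5,36)]: goto(w[:3],w[3],w[4])
```

```text
[-40.8   0.2   4.7] [ 0.23313322  0.44773423 -2.27331973] [0.13563432 0.45609476 0.03954533]
side [([294.0, 183.0, 304.0, 187.0], 0.36)]
30 [-11.  -2.   8.] [-27. -20. -13.]
scene [([226.0, 213.0, 245.0, 233.0], 0.61)]
190 [-42. -19.  16.] [-5. 22. 34.]
shares [-0.001, -0.003, 0.0] [0.0001, -0.0001, -0.0]
shares [-0.0, 0.01, 0.01] [0.0001, -0.0001, -0.0]
shares [-0.0, 0.023, 0.019] [0.0001, -0.0001, -0.0]
```

Emit:
play_rows(
  motion=[
    [1,0,0.005,0.004,0,0,0],
    [1,0,0.01,0.009,0,0,0],
    [1,0,0.01,0.009,0,0,0],
  ],
)

```text
time_s: 29.2
position: [0.5748, 0.0541, 0.1447]
ee_rot: [0.249, 0.767, 0.562, 0.183]
ft_force: [-0.5, -0.3, -1.5]
gripper_width: 0.0254
grasp_force: 60.2
```

Emit:
play_rows(
  motion=[
    [1,0,0.004,0.003,0,0,0],
    [1,0,0.008,0.006,0,0,0],
    [1,0,0.008,0.006,0,0,0],
  ],
)

```text
time_s: 29.58
position: [0.5772, 0.0533, 0.1446]
ee_rot: [0.249, 0.767, 0.562, 0.183]
ft_force: [-0.2, -0.3, -1.9]
gripper_width: 0.0253
grasp_force: 60.2
```

Run:
```python
from h import *
p,R,s=cur(); print(tipfix(),s['ft_force'],s['torque'],s['joints'].round(3))
f,l=fr()
for w in [(-36,0,3.8,-17.5,36),(-34,0,3.8,-17.5,36),(-32,0,3.8,-17.5,36)]: goto(w[:3],w[3],w[4])
```

```text
[-35.6   0.    3.8] [-0.24479605 -0.2846579  -1.90898229] [0.15710092 0.49638245 0.02918802] [ 0.08   0.347  2.006 -0.861  0.295  1.156]
shares [-0.0, -0.001, -0.001] [0.0, -0.0, -0.0]
shares [-0.0, 0.005, 0.004] [0.0, -0.0, -0.0]
shares [0.0, 0.012, 0.009] [0.0, -0.0, -0.0]
```

Emit:
play_rows(
  motion=[
    [1,0,0.003,0.0025,0,0,0],
    [1,0,0.005,0.004,0,0,0],
    [1,0,0.005,0.004,0,0,0],
  ],
)

```text
time_s: 29.95
position: [0.5787, 0.0529, 0.1446]
ee_rot: [0.249, 0.767, 0.562, 0.183]
ft_force: [-0.8, -0.2, -1.7]
gripper_width: 0.0253
grasp_force: 60.2
```

Emit:
play_rows(
  motion=[
    [1,0,0.002,0.0018,0,0,0],
    [1,0,0.004,0.003,0,0,0],
    [1,0,0.004,0.003,0,0,0],
  ],
)

```text
time_s: 30.32
position: [0.5794, 0.0526, 0.1445]
ee_rot: [0.249, 0.767, 0.562, 0.183]
ft_force: [-5.1, 1.4, 1.1]
gripper_width: 0.0253
grasp_force: 61.0
```

Run:
```python
from h import *
p,R,s=cur(); print(tipfix(),s['ft_force'],s['torque'],s['joints'].round(3))
```

```text
[-33.3  -0.    3.7] [-5.06059839  1.37310002  1.0693297 ] [0.29593837 0.93327049 0.07891861] [ 0.078  0.351  2.001 -0.853  0.296  1.146]
```

Emit:
play_rows(
  motion=[
    [1,0,0.003,0.002,0,0,0],
    [1,0,0.005,0.003,0,0,0],
    [1,0,0.005,0.003,0,0,0],
  ],
)

```text
time_s: 30.7
position: [0.5798, 0.0525, 0.1445]
ee_rot: [0.249, 0.767, 0.563, 0.182]
ft_force: [-13.3, 3.9, 6.4]
gripper_width: 0.025
grasp_force: 62.1
```

Run:
```python
from h import *
p,R,s=cur(); print(tipfix(),s['ft_force'],s['torque'])
goto((-60,0,3.8),-17.5,35);goto((-85,0,3.8),-17.5,34);goto((-85,0,20),-17.5,33)
```

```text
[-32.9  -0.1   3.6] [-13.29592579   3.86450597   6.43703456] [0.60721478 1.60139315 0.09782805]
shares [-0.002, -0.083, -0.064] [0.0051, 0.0001, 0.0001]
shares [-0.003, -0.159, -0.123] [0.0107, 0.0001, 0.0001]
shares [-0.003, -0.116, -0.175] [0.0162, 0.0001, 0.0001]
```

Emit:
play_rows(
  motion=[
    [1,0,-0.02,-0.015,0.001,0,0],
    [1,-0.001,-0.05,-0.038,0.003,0,0],
    [1,-0.002,-0.083,-0.064,0.0051,0,0],
    [1,-0.002,-0.12,-0.093,0.008,0,0],
    [1,-0.003,-0.159,-0.123,0.0107,0,0],
    [1,-0.003,-0.159,-0.123,0.0107,0,0],
  ],
)

```text
time_s: 31.45
position: [0.5323, 0.0668, 0.1463]
ee_rot: [0.236, 0.771, 0.566, 0.173]
ft_force: [0.4, -0.5, -1.7]
gripper_width: 0.0255
grasp_force: 60.2
```

Run:
```python
from h import *
p,R,s=cur(); print(tipfix(),s['ft_force'])
f,l=fr()
for v in ('side','scene'):
    c=manip.snapshot(v); r=manip.regions_of('clip_eye',c); save(c,v+'10.png')
    for z in r[:2]:
        m=z['region']; b,u=np.nonzero(m); P=np.array([bp(c,i,j,.095) for i,j in zip(u,b)])-O
        x,y=1000*P@f,1000*P@l; print(v,z['confidence'],z['extent'],m.sum(),np.percentile(x,[1,50,99]).round(),np.percentile(y,[1,50,99]).round())
    # expected home clip outline pixel positions
    def pj(P): 
        q=c['R']@P+c['t']; return (q[:2]/q[2]*c['fx']+[c['cx'],c['cy']]).round(1).tolist()
    print([pj(O+a*f+b*l+[0,0,.01]) for a,b in [(-.032,-.023),(-.032,.023),(-.043,0),(.028,-.023),(.028,.023)]])
gtcp(p+[-.02,-.0,.13],-17.5,20)
```

```text
[-84.3   0.3   4.2] [ 0.39734751 -0.50914881 -1.66142141]
side 0.4 [294.4, 180.6, 306.4, 186.2] 46 [-14.  -1.  13.] [-30. -21. -12.]
[[288.8, 186.4], [284.8, 175.5], [282.4, 181.4], [312.3, 183.7], [307.6, 172.9]]
scene 0.47 [224.6, 216.6, 242.0, 232.9] 127 [-36. -13.  17.] [ 2. 23. 33.]
[[232.3, 209.7], [242.7, 221.9], [241.6, 213.8], [208.9, 220.1], [218.7, 232.9]]
shares [-0.024, 0.225, -0.476] [0.0783, -0.0001, -0.0]
```

Emit:
play_rows(
  motion=[
    [1,0,0.05,-0.075,0,0,0],
    [1,0,0.12,-0.18,0,0,0],
    [1,-0.01,0.19,-0.29,0.02,0,0],
    [1,-0.02,0.22,-0.4,0.06,0,0],
    [1,-0.024,0.225,-0.476,0.0783,0,0],
    [1,-0.024,0.225,-0.476,0.0783,0,0],
  ],
)

```text
time_s: 32.4
position: [0.5134, 0.0664, 0.2777]
ee_rot: [0.141, 0.794, 0.582, 0.104]
ft_force: [-0.4, -0.4, -2.2]
gripper_width: 0.0254
grasp_force: 60.5
```

Run:
```python
from h import *
p,R,s=cur(); print(p)
gtcp([.43,-.13,.30],0,0)
f,l=fr(); c=manip.snapshot('wrist'); 
for z in manip.regions_of('clip_eye',c)[:2]:
        m=z['region']; b,u=np.nonzero(m); P=np.array([bp(c,i,j,.095) for i,j in zip(u,b)])-O
        x,y=1000*P@f,1000*P@l; print(z['confidence'],z['extent'],m.sum(),np.percentile(x,[1,50,99]).round(),np.percentile(y,[1,50,99]).round())
```

```text
[0.51336359 0.06636278 0.27774959]
shares [-0.849, -0.045, -0.112] [0.1114, 0.0168, -0.0966]
0.57 [280.2, 143.6, 300.3, 181.8] 493 [-45. -28. -18.] [-21.   3.  24.]
```

Emit:
play_rows(
  motion=[
    [1,-0.15,0,-0.03,0.02,0.003,-0.02],
    [1,-0.35,-0.01,-0.06,0.05,0.007,-0.045],
    [1,-0.55,-0.02,-0.08,0.08,0.012,-0.07],
    [1,-0.75,-0.035,-0.1,0.1,0.015,-0.088],
    [1,-0.849,-0.045,-0.112,0.1114,0.0168,-0.0966],
    [1,-0.849,-0.045,-0.112,0.1114,0.0168,-0.0966],
    [1,-0.849,-0.045,-0.112,0.1114,0.0168,-0.0966],
  ],
)

```text
time_s: 33.38
position: [0.429, -0.1289, 0.2977]
ee_rot: [-0.002, 0.707, 0.707, -0.001]
ft_force: [-0.4, -0.7, -2.8]
gripper_width: 0.0254
grasp_force: 60.2
```

Run:
```python
from h import *
gtcp([.4142,-.3224,.30],17.98)
```

```text
shares [-0.774, -0.06, -0.009] [-0.0015, -0.0004, -0.0997]
```

Emit:
play_rows(
  motion=[
    [1,-0.15,-0.01,0,0,0,-0.03],
    [1,-0.35,-0.025,0,0,0,-0.06],
    [1,-0.55,-0.045,-0.009,-0.001,0,-0.09],
    [1,-0.7,-0.055,-0.009,-0.0015,-0.0004,-0.0997],
    [1,-0.774,-0.06,-0.009,-0.0015,-0.0004,-0.0997],
    [1,-0.774,-0.06,-0.009,-0.0015,-0.0004,-0.0997],
    [1,-0.774,-0.06,-0.009,-0.0015,-0.0004,-0.0997],
    [1,-0.774,-0.06,-0.009,-0.0015,-0.0004,-0.0997],
  ],
)

```text
time_s: 34.38
position: [0.4147, -0.3219, 0.3013]
ee_rot: [0.001, 0.587, 0.809, 0.0]
ft_force: [-1.0, 0.5, -1.5]
gripper_width: 0.0254
grasp_force: 60.2
```

Run:
```python
from h import *
p,R,s=cur();print(p)
gtcp([.4142,-.3224,.107],17.98)
c=manip.snapshot('side'); save(c,'s11.png')
# fork tilt in grip: dark handle hidden; collar/prong check via find
for th in ['fork_tip','fork_grip']: print(th,[(np.round(q['extent']).tolist(),round(q['confidence'],2)) for q in manip.find_in(th,c)[:2]])
def pj(P): 
    q=c['R']@P+c['t']; return (q[:2]/q[2]*c['fx']+[c['cx'],c['cy']]).round(1).tolist()
M=R.as_matrix()
print('pred prong ends',[pj(p+M@np.array([a*.021,b,.069])) for a in(-1,1) for b in (-.003,.003)],'collar',[pj(p+M@np.array([a*.023,b*.023,.069-.046])) for a in(-1,1) for b in (-1,1)])
g=c['color'][270:330,235:330].mean(2).astype(int)
print(p)
```

```text
[ 0.41468162 -0.32185541  0.30126484]
shares [-0.001, -0.003, 0.777] [0.0003, 0.0002, 0.0006]
fork_tip [([270.0, 219.0, 312.0, 285.0], 0.64)]
fork_grip [([268.0, 223.0, 312.0, 287.0], 0.89)]
pred prong ends [[296.4, 286.8], [299.2, 284.4], [275.5, 270.7], [278.3, 268.5]] collar [[288.9, 274.7], [311.2, 256.3], [264.8, 256.4], [287.1, 239.7]]
[ 0.41468162 -0.32185541  0.30126484]
```

Emit:
play_rows(
  motion=[
    [1,0,0,0.15,0,0,0],
    [1,0,-0.003,0.35,0,0,0.0006],
    [1,0,-0.003,0.55,0,0,0.0006],
    [1,0,-0.003,0.7,0,0,0.0006],
    [1,0,-0.003,0.765,0,0,0.0006],
    [1,0,-0.003,0.777,0,0,0.0006],
    [1,0,-0.003,0.777,0,0,0.0006],
  ],
)

```text
time_s: 35.4
position: [0.4142, -0.3237, 0.1074]
ee_rot: [0.001, 0.588, 0.809, -0.0]
ft_force: [0.3, -0.4, -1.7]
gripper_width: 0.0256
grasp_force: 60.2
```

Run:
```python
from h import *
gtcp([.4805,-.3008,.1063],17.98); p,R,s=cur(); print(p)
```

```text
shares [0.006, 0.281, 0.005] [0.0004, 0.0005, -0.0004]
[ 0.41416948 -0.32369471  0.10743105]
```

Emit:
play_rows(
  motion=[
    [1,0.006,0,0.005,0,0,0],
    [1,0.006,0.06,0.005,0,0,0],
    [1,0.006,0.12,0.005,0,0,0],
    [1,0.006,0.18,0.005,0,0,0],
    [1,0.006,0.24,0.005,0,0,0],
    [1,0.006,0.281,0.005,0,0,0],
    [1,0.006,0.281,0.005,0,0,0],
    [1,0.006,0.281,0.018,0,0,0],
    [1,0.006,0.281,0.03,0,0,0],
    [1,0.006,0.281,0.03,0,0,0],
  ],
)

```text
time_s: 36.65
position: [0.4798, -0.3006, 0.0992]
ee_rot: [0.0, 0.589, 0.808, 0.0]
ft_force: [0.1, -0.4, -1.7]
gripper_width: 0.0255
grasp_force: 60.2
```

Emit:
play_rows(
  motion=[
    [1,0,0,0.003,0,0,0],
    [1,0,0,0.005,0,0,0],
    [1,0,0,0.005,0,0,0],
  ],
)

```text
time_s: 37.02
position: [0.4799, -0.3006, 0.0991]
ee_rot: [0.001, 0.589, 0.808, -0.0]
ft_force: [-3.5, 1.8, 7.4]
gripper_width: 0.025
grasp_force: 61.5
```

Seated. Release and retract.

Emit:
play_rows(
  motion=[
    [0.2,0,0,0,0,0,0],
    [-0.2,0,0,0,0,0,0],
    [-0.2,0,0,0,0,0,0],
    [-0.2,0,0,-0.05,0,0,0],
    [-0.2,0,0,-0.15,0,0,0],
    [-0.2,0,0,-0.3,0,0,0],
    [-0.2,0,0,-0.5,0,0,0],
    [-0.2,0,0,-0.6,0,0,0],
    [-0.2,0.2,0,-0.6,0,0,0],
    [-0.2,0.2,0,-0.6,0,0,0],
  ],
)

```text
time_s: 38.28
position: [0.4639, -0.2504, 0.2494]
ee_rot: [0.001, 0.588, 0.809, 0.0]
ft_force: [0.7, -0.1, 0.5]
gripper_width: 0.0515
grasp_force: 0.0
```

Run:
```python
from h import *
p,R,s=cur();print(p)
for v in ('scene','side','wrist'):
    c=manip.snapshot(v)
    for th in ['fork_grip','plug','bottle','stem','wrench','clip_eye']: print(v,th,[(np.round(q['extent']).tolist(),round(q['confidence'],2)) for q in manip.find_in(th,c)[:1]])
```

```text
[ 0.46393997 -0.25040725  0.2494105 ]
scene fork_grip [([171.0, 119.0, 192.0, 152.0], 0.81)]
scene plug []
scene bottle [([294.0, 303.0, 314.0, 344.0], 0.71)]
scene stem [([112.0, 187.0, 131.0, 214.0], 0.56)]
scene wrench [([272.0, 171.0, 306.0, 192.0], 0.55)]
scene clip_eye [([182.0, 166.0, 305.0, 296.0], 0.48)]
side fork_grip [([294.0, 282.0, 328.0, 328.0], 0.84)]
side plug []
side bottle [([268.0, 135.0, 273.0, 156.0], 0.58)]
side stem [([390.0, 245.0, 410.0, 278.0], 0.64)]
side wrench [([172.0, 240.0, 241.0, 268.0], 0.64)]
side clip_eye []
wrist fork_grip [([238.0, 201.0, 280.0, 252.0], 0.94)]
wrist plug []
wrist bottle []
wrist stem [([413.0, 213.0, 476.0, 258.0], 0.84)]
wrist wrench []
wrist clip_eye [([349.0, 2.0, 510.0, 95.0], 0.42)]
```

Run:
```python
from h import *
a=cv2.imread('pics/scene0.png'); b=manip.snapshot('scene')['color'][:,:,::-1]
for im in (a,b):
    h=cv2.cvtColor(np.ascontiguousarray(im[220:255,205:240]),cv2.COLOR_BGR2HSV); m=(h[...,1]>130)&(h[...,0]>12)&(h[...,0]<35)&(h[...,2]>90); y,x=np.nonzero(m); print(m.sum(),x.mean(),y.mean())
print(manip.job_done())
```

```text
44 16.863636363636363 17.431818181818183
46 16.847826086956523 17.543478260869566
the job is handed in; nothing more can be done
None
```

The clip is home in the groove (the push met a hard stop at about 13 N) and the fork is back in its rack. The bystanders show no movement in the camera checks, and I handed the job in at about 39 s. Partway through, I hung the fork once to grip it higher up, because the first grip would have hit the crossbeam.

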